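# Square up the petit-four boards and slip the pile into its caddy

## Task

Gather all the loose plywood petit-four boards into one neat pile, lying all the same way, and square it against the front of the metal fence: first with the long sides of all boards flush to the fence, then, after a quarter turn of the pile, with the short ends flush to it. Then take up the whole pile at once and lower it into the wooden caddy tilted, one short end going down first inside the tall end wall while the other end is still clearly raised, and lay it level so that every board ends lying flat in one pile fully down in the caddy. Leave the spice jar, spatula and teaspoon where they are.

Things in the scene. Friction and masses are not known exactly. Their poses are not given: they have to be found in the camera images.
- board1: one of three or four alike bare plywood petit-four boards, 66 x 48 x 8 mm, 30 to 55 g, starting flat on the worktop right of the middle, well apart from one another; origin at the centre of its underside, x along the 66 mm length, y along the 48 mm width, z up; None when this board is absent
- board1_end_a (a point): centre of the short end face of board1 at its +x end (33 mm along its length from the centre, at half its thickness)
- board1_end_b (a point): centre of the short end face of board1 at its -x end (33 mm along its length from the centre, at half its thickness)
- board2: one of three or four alike bare plywood petit-four boards, 66 x 48 x 8 mm, 30 to 55 g, starting flat on the worktop right of the middle, well apart from one another; origin at the centre of its underside, x along the 66 mm length, y along the 48 mm width, z up; None when this board is absent
- board2_end_a (a point): centre of the short end face of board2 at its +x end (33 mm along its length from the centre, at half its thickness)
- board2_end_b (a point): centre of the short end face of board2 at its -x end (33 mm along its length from the centre, at half its thickness)
- board3: one of three or four alike bare plywood petit-four boards, 66 x 48 x 8 mm, 30 to 55 g, starting flat on the worktop right of the middle, well apart from one another; origin at the centre of its underside, x along the 66 mm length, y along the 48 mm width, z up; None when this board is absent
- board3_end_a (a point): centre of the short end face of board3 at its +x end (33 mm along its length from the centre, at half its thickness)
- board3_end_b (a point): centre of the short end face of board3 at its -x end (33 mm along its length from the centre, at half its thickness)
- board4: one of three or four alike bare plywood petit-four boards, 66 x 48 x 8 mm, 30 to 55 g, starting flat on the worktop right of the middle, well apart from one another; origin at the centre of its underside, x along the 66 mm length, y along the 48 mm width, z up; None when this board is absent
- board4_end_a (a point): centre of the short end face of board4 at its +x end (33 mm along its length from the centre, at half its thickness)
- board4_end_b (a point): centre of the short end face of board4 at its -x end (33 mm along its length from the centre, at half its thickness)
- fence: fixed squaring fence: upright aluminium bar 160 mm long, 40 high, 8 thick, on a foot flange that lies behind it (to 50 mm behind the front face). Origin at the foot of the front face, mid-length; x is level and points away from the robot into the bar (front face = plane x = 0), y runs along the bar, z up
- caddy: fixed wooden caddy, 84 x 65 mm. Origin: underside's centre; x along its length towards the tall end wall. Floor at z = 10 mm. Inside: x -36 to 36, y -26.5 to 26.5 mm. Tops: tall end wall (+x) z = 46 mm, low end wall (-x) 18 mm, corner cheeks of the long sides 18 mm. Walls 6 mm thick. Long sides are open between x = -26 and 26 for fingers; there the floor is 38 mm wide
- vanilla_jar: bystander: round spice jar, 45 mm across, 106 mm high, with a wide cap, standing beyond the work to the right of the fence; origin at its underside's centre
- spatula: bystander: silicone spatula 280 mm long lying beyond the boards; origin at its underside's centre
- teaspoon: bystander: teaspoon 132 mm long lying behind the fence; origin at its underside's centre
Not all that is in view belongs to the job. What is shaped like the board1 but blue is not meant.

How it is judged (in metres and radians):
On the way, in this order (a step that is already met when the one before it is completed fails the run):
1. all boards in one pile in front of the fence, the long side of every board flush against it (within 3.5 mm and 0.07 rad) (x of board1 in the frame of fence between -0.0275 and -0.022 m and y of board1 in the frame of fence between -0.075 and 0.075 m and angle between the y axis of each of board1, board2, board3, board4 and the x axis of fence, either way round below 0.07 rad and angle between each of board1, board2, board3, board4's own z axis and vertical below 0.05 rad and height (world z) of each of board1, board2, board3, board4 below 0.03 m and horizontal distance between board1 and board2 below 0.007 m and horizontal distance between each of board1, board2 and board3 below 0.007 m and horizontal distance between each of board1, board2, board3 and board4 below 0.007 m and x of board2 in the frame of fence between -0.0275 and -0.022 m and y of board2 in the frame of fence between -0.075 and 0.075 m and x of board3 in the frame of fence between -0.0275 and -0.022 m and y of board3 in the frame of fence between -0.075 and 0.075 m and x of board4 in the frame of fence between -0.0275 and -0.022 m and y of board4 in the frame of fence between -0.075 and 0.075 m), for 0.2 s.
2. the pile turned a quarter, the short end of every board flush against the fence (within 3.5 mm and 0.07 rad) (x of board1 in the frame of fence between -0.0365 and -0.031 m and y of board1 in the frame of fence between -0.075 and 0.075 m and angle between the x axis of each of board1, board2, board3, board4 and the x axis of fence, either way round below 0.07 rad and angle between each of board1, board2, board3, board4's own z axis and vertical below 0.05 rad and height (world z) of each of board1, board2, board3, board4 below 0.03 m and horizontal distance between board1 and board2 below 0.007 m and horizontal distance between each of board1, board2 and board3 below 0.007 m and horizontal distance between each of board1, board2, board3 and board4 below 0.007 m and x of board2 in the frame of fence between -0.0365 and -0.031 m and y of board2 in the frame of fence between -0.075 and 0.075 m and x of board3 in the frame of fence between -0.0365 and -0.031 m and y of board3 in the frame of fence between -0.075 and 0.075 m and x of board4 in the frame of fence between -0.0365 and -0.031 m and y of board4 in the frame of fence between -0.075 and 0.075 m), for 0.2 s.
3. the whole pile over the caddy, every board tilted by 0.1 to 0.5 rad, with the lowest short end down inside the tall end wall (within 4.5 mm of the floor) (angle between board1's own z axis and vertical between 0.1 and 0.5 rad and x of board1 in the frame of caddy between -0.016 and 0.016 m and y of board1 in the frame of caddy between -0.008 and 0.008 m and z of board1 in the frame of caddy between 0.008 and 0.055 m and angle between board2's own z axis and vertical between 0.1 and 0.5 rad and x of board2 in the frame of caddy between -0.016 and 0.016 m and y of board2 in the frame of caddy between -0.008 and 0.008 m and z of board2 in the frame of caddy between 0.008 and 0.055 m and angle between board3's own z axis and vertical between 0.1 and 0.5 rad and x of board3 in the frame of caddy between -0.016 and 0.016 m and y of board3 in the frame of caddy between -0.008 and 0.008 m and z of board3 in the frame of caddy between 0.008 and 0.055 m and angle between board4's own z axis and vertical between 0.1 and 0.5 rad and x of board4 in the frame of caddy between -0.016 and 0.016 m and y of board4 in the frame of caddy between -0.008 and 0.008 m and z of board4 in the frame of caddy between 0.008 and 0.055 m and ((x of board1_end_a in the frame of caddy above 0.022 m and z of board1_end_a in the frame of caddy below 0.0185 m) or (x of board1_end_b in the frame of caddy above 0.022 m and z of board1_end_b in the frame of caddy below 0.0185 m) or (x of board2_end_a in the frame of caddy above 0.022 m and z of board2_end_a in the frame of caddy below 0.0185 m) or (x of board2_end_b in the frame of caddy above 0.022 m and z of board2_end_b in the frame of caddy below 0.0185 m) or (x of board3_end_a in the frame of caddy above 0.022 m and z of board3_end_a in the frame of caddy below 0.0185 m) or (x of board3_end_b in the frame of caddy above 0.022 m and z of board3_end_b in the frame of caddy below 0.0185 m) or (x of board4_end_a in the frame of caddy above 0.022 m and z of board4_end_a in the frame of caddy below 0.0185 m) or (x of board4_end_b in the frame of caddy above 0.022 m and z of board4_end_b in the frame of caddy below 0.0185 m))), for 0.1 s.
At the end, for the whole second after the job is handed in: every present board lies flat (within 0.04 rad), lengthwise, in one pile in the caddy, centred within 5 mm each way, none above 36 mm over the worktop at its underside, and at rest (x of board1 in the frame of caddy between -0.005 and 0.005 m and y of board1 in the frame of caddy between -0.005 and 0.005 m and z of board1 in the frame of caddy between 0.008 and 0.036 m and angle between each of board1, board2, board3, board4's own z axis and vertical below 0.04 rad and angle between the x axis of each of board1, board2, board3, board4 and the x axis of caddy, either way round below 0.1 rad and linear speed of each of board1, board2, board3, board4 below 0.02 m/s and x of board2 in the frame of caddy between -0.005 and 0.005 m and y of board2 in the frame of caddy between -0.005 and 0.005 m and z of board2 in the frame of caddy between 0.008 and 0.036 m and x of board3 in the frame of caddy between -0.005 and 0.005 m and y of board3 in the frame of caddy between -0.005 and 0.005 m and z of board3 in the frame of caddy between 0.008 and 0.036 m and x of board4 in the frame of caddy between -0.005 and 0.005 m and y of board4 in the frame of caddy between -0.005 and 0.005 m and z of board4 in the frame of caddy between 0.008 and 0.036 m); the robot touches nothing.
It fails at once if the vanilla jar is shifted by more than 30 mm (distance of vanilla_jar from where it was at the start of the episode above 0.03 m).
It fails at once if the spatula is shifted by more than 30 mm (distance of spatula from where it was at the start of the episode above 0.03 m).
It fails at once if the teaspoon is shifted by more than 30 mm (distance of teaspoon from where it was at the start of the episode above 0.03 m).
Of board1, board2, board3, board4 only 3 to 4 are there at a start; the rules pass over those that are not, and their reading is None.
At some moment in a run one of board1, board2, board3, board4 may be knocked a few centimetres aside while the robot is not near it.
It also fails if it takes over 210 s, if anything falls off the work surface, if the arm or the gripper's body presses on something with over 40 N, if the wrist force passes 120 N, or if a joint passes its speed limit or range.

## Robot

A 6-joint arm with a two-finger parallel gripper is mounted at the origin on a cart in front of the work surface, level with it; the furniture and walls round the work are solid. World frame = base frame: x ahead of the robot, y to its left, z up, the work surface at z = 0. Lengths are in mm, angles in degrees, forces in N, time in s.
With the tool pointing down it reaches from about 350 to 850 mm from the base axis. Payload 8.1 kg.
Tool frame: the origin (TCP) lies midway between the tips of the shut fingers; the grasp point (between the pads) lies 19 mm behind it; z points along the fingers, y is the line along which they close (so a half turn about z gives the same grasp; the last joint's range is limited). The gripper opens to 85 mm and grips with 20 to 120 N. Pads are 22 mm wide; open, the fingers measure 114 mm over their backs; the gripper's body (76 mm by 85 mm) begins 54 mm behind the grasp point. The pads swing forward as they close: fully open they stand 13 mm farther back than shut.
Start: joints at [-71.07, 7.471, 85.268, -0, 87.261, -4.893], TCP at [242.373, -548.872, 231.292] pointing down, gripper open.
Joint ranges: [-169.43, 169.43], [-51.17, 129.36], [1.28, 143.12], [-76.62, 256.62], [0, 156.53], [-152.29, 152.29]. Speed limits (degrees/s): [136.94, 136.94, 159.86, 180, 180, 180].

## Interface

Orientations are given as [roll, pitch, yaw] about the fixed x, y, z axes, in that order (R = Rz(yaw) Ry(pitch) Rx(roll)).
In Python, from bench import r gives the robot as it stands.
- The arm moves only by the tool step_arm, never from a script. Its arguments are lists of equal length, an entry for each row: "delta_pos": the shift along the world's x, y, z in units of 200 mm (1.0 is 200 mm), a list of three; "spin": the turn about the world's z in units of 180 degrees (1.0 is 180 degrees). In form: {"delta_pos": [[dx, dy, dz], ...], "spin": [spin, ...]}. A call has 1 to 8 rows; each row shifts and turns the commanded pose from where the row before left it; what a row does not reach is not made up. A row lasts 1/8 s, in which the tool goes at most 62.5 mm and 10.7 degrees, less where a joint would pass 70% of its speed; a pose out of reach is approached as far as the arm can. A call with a number of a shift or a turn outside -1 to 1 is refused whole. A call with a gripper value outside its range is refused whole. "gripper" is the opening, from -1 (shut) to 1 (fully open), set as the call begins (left out, the last holds). The fingers move at their own pace and stop on an object; "squeeze" is the grip in N (left out, the last holds). Time passes only in rows, so rows that do not move let the fingers close. It gives the time, the measured TCP pose, the force, the opening and the grip force at its end, in the units of the state.
- r.sense(): the state, without advancing time (a new reading comes with each control period).
- r.snapshot(name): name is "scene" or "top" or "wrist"; returns a dict with "pixels" (480x640x3 uint8, blue, green, red), "fx", "fy", "cx", "cy" (pixels), "dist_coeffs" ([k1, k2, p1, p2, k3] as OpenCV has them; the pictures are not rectified), "camera_from_world" (4x4, takes a point from world to camera coordinates). Camera axes: x right, y up, looking along -z (the intrinsics and any distortion apply to the point x, -y, -z); pixel columns grow to the right and rows downward; lengths in mm; the calibration is good to about 2 mm. A picture is of the moment at which its call begins. There is no depth.
- r.hand_in(): hands the job in; it is judged then, once.
The state is a dict: "time": time; "joint_pos": joint angles; "qd": joint speeds; "joint_efforts": joint torques, N m; "tool_pos": TCP position; "tcp_rot": TCP orientation; "ft_force": force on the tool from outside, world axes, zero at the start; "wrist_torque": the same for the moment, N m; "finger_gap": finger opening in mm; "grip_force": force on a finger pad.
Only numpy, scipy, OpenCV 4.12 (cv2) and the standard library are available. Lean on these libraries where they do the work, as an engineer would, in place of code of your own. Each camera call takes 0.05 s, during which the arm holds its last target. There are 200 camera calls.

## Working session

There is one attempt and no reset: what is moved stays moved. The work goes in short steps, Python scripts to look and compute and a tool call to move; the robot and the scene stay as the last step left them, time stands still between calls to the robot, and variables do not carry over. Pictures are saved under pics/ and viewed, at most 14 in all, crops included, and the job is handed in when it is done.

Besides the shell and the picture viewer there is one more tool, called after "Request:" as name(argument=value, ...) on one line, values as JSON. step_arm: Moves the arm, as the interface text tells. Shifts and turns lie within -1 to 1; 1 stands for 200 mm of shift or 180 degrees of turn. Its arguments: {"type":"object","properties":{"delta_pos":{"type":"array","items":{"type":"array","items":{"type":"number","minimum":-1,"maximum":1}}},"spin":{"type":"array","items":{"type":"number","minimum":-1,"maximum":1}},"gripper":{"type":"number"},"squeeze":{"type":"number"}},"required":["delta_pos","spin"]}

```bash
mkdir -p pics; ls; cat > h.py <<'E'
import numpy as np, cv2
from bench import r
def shot(n,f=None):
    s=r.snapshot(n)
    if f: cv2.imwrite('pics/'+f,np.asarray(s['pixels']))
    return s
def KD(s): return np.array([[s['fx'],0,s['cx']],[0,s['fy'],s['cy']],[0,0,1.]]),np.array(s['dist_coeffs'],float)
def CW(s): return np.diag([1,-1,-1,1.])@np.array(s['camera_from_world'],float)
def px2w(s,uv,z):
    K,D=KD(s);T=CW(s);uv=np.array(uv,float).reshape(-1,1,2)
    p=cv2.undistortPoints(uv,K,D).reshape(-1,2);R=T[:3,:3];c=-R.T@T[:3,3]
    d=np.c_[p,np.ones(len(p))]@R
    return c+d*((z-c[2])/d[:,2])[:,None]
def w2px(s,P):
    K,D=KD(s);T=CW(s)
    return cv2.projectPoints(np.array(P,float).reshape(-1,1,3),cv2.Rodrigues(T[:3,:3])[0],T[:3,3],K,D)[0].reshape(-1,2)
E
python3 - <<'E'
from h import *
for n in('top','scene'):
    s=shot(n,n+'0.png');T=CW(s);print(n,-T[:3,:3].T@T[:3,3],s['fx'],s['dist_coeffs'])
print(r.sense())
E
```

```text
pics
top [ 300.29812943 -228.64842222 1434.05466893] 612.7924636923991 [-0.00603715  0.          0.          0.          0.        ]
scene [-257.33394459 -930.06074536 1099.42430538] 570.5663929658477 [0.01538605 0.         0.         0.         0.        ]
{'time': 0.1, 'joint_pos': array([-7.10702070e+01,  7.51083865e+00,  8.53219388e+01, -2.30308498e-03,
        8.72636250e+01, -4.89309579e+00]), 'qd': array([ 0.10955093, -0.11054893, -0.17312863, -0.0506119 , -0.0126194 ,
        0.00032921]), 'joint_efforts': array([ 1.16786367e-03, -5.70952713e+01, -5.01941800e+01, -2.16123935e-04,
        8.15375475e-03, -3.69573752e-05]), 'tool_pos': array([ 242.19069087, -548.40251431,  230.35930214]), 'tcp_rot': array([-1.79903753e+02, -5.93093832e-03,  2.38229957e+01]), 'ft_force': array([-0.37069924, -0.15997891, -0.56313071]), 'wrist_torque': array([-0.02392264,  0.03212911,  0.00712051]), 'grip_force': 0.0, 'finger_gap': 85.74439367761799}
```

View pics/top0.png

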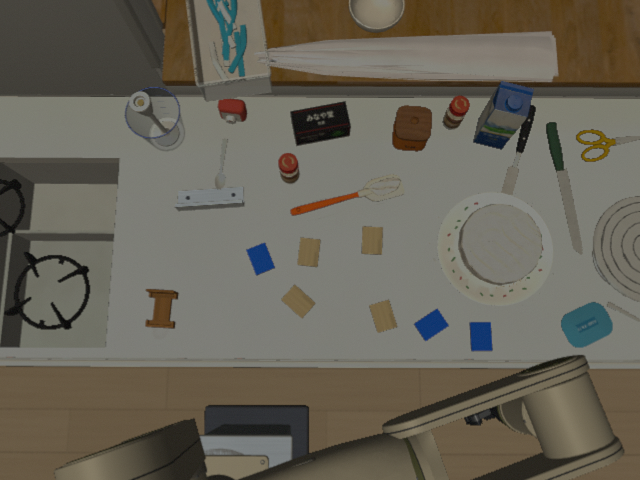

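View pics/scene0.png

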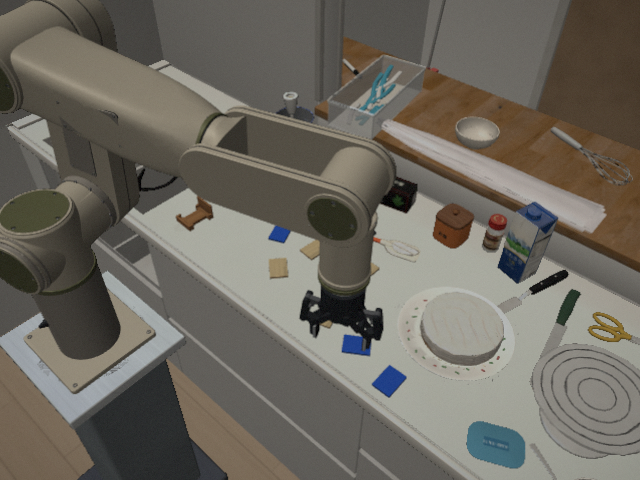

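The top view shows four plywood boards at about (309,252), (372,240), (298,301) and (383,316). The fence is at (209,197), the caddy at (162,309), the jar at (288,166) and the spatula at (345,200). The blue pieces are decoys.

```bash
cat >> h.py <<'E'
def boards(s,z=8,amin=60,roi=None):
    im=np.asarray(s['pixels']);hsv=cv2.cvtColor(im,cv2.COLOR_BGR2HSV)
    m=cv2.inRange(hsv,(10,50,110),(25,140,255))
    m=cv2.morphologyEx(m,cv2.MORPH_OPEN,np.ones((3,3)))
    if roi: q=np.zeros_like(m);q[roi[1]:roi[3],roi[0]:roi[2]]=255;m&=q
    out=[]
    for c in cv2.findContours(m,cv2.RETR_EXTERNAL,cv2.CHAIN_APPROX_NONE)[0]:
        if cv2.contourArea(c)<amin: continue
        w=px2w(s,c.reshape(-1,2),z)[:,:2].astype(np.float32)
        (x,y),(a,b),t=cv2.minAreaRect(w)
        if a<b: t+=90;a,b=b,a
        out.append((np.round([x,y,a,b,(t+90)%180-90],1),c.reshape(-1,2).mean(0).round()))
    return out
E
python3 - <<'E'
from h import *
s=shot('top')
for o in boards(s): print(*o)
# hsv sample
h=cv2.cvtColor(s['pixels'],cv2.COLOR_BGR2HSV);print(h[252,309],h[316,383],h[309,162])
print(px2w(s,[(176,190),(243,187),(177,208),(243,205)],40).round(),px2w(s,[(177,208),(243,205)],0).round())
im=s['pixels'];a=cv2.resize(im[170:230,160:260],(700,420),interpolation=cv2.INTER_CUBIC);b=cv2.resize(im[280:340,120:220],(700,420),interpolation=cv2.INTER_CUBIC)
cv2.imwrite('pics/crop.png',cv2.resize(np.vstack([a,b]),(500,600)))
E
```

```text
[  74.7 -460.4   32.2   16.8   17.8] [428. 473.]
[  78.9 -802.3  119.6   11.5  -70.5] [582. 471.]
[ 83.5 -37.7 137.5  44.  -89.7] [236. 465.]
[ 82.7 294.8 116.3  50.3 -89.6] [ 87. 470.]
[  86.8 -770.7  165.2   10.3  -70.7] [568. 467.]
[ 141.4 -471.2   29.7   15.6   -1.8] [432. 441.]
[ 187.7 -686.1   53.9   11.4   19.4] [527. 420.]
[ 188.9 -780.3  153.2   81.8   18.4] [569. 420.]
[ 218.1 -595.9  416.8   14.3  -71.2] [484. 406.]
[ 233.3 -586.9  414.8   13.   -71.1] [480. 399.]
[ 418.2 -365.7   66.2   44.8   16.7] [382. 316.]
[ 450.8 -169.2   66.    46.    45.7] [297. 301.]
[ 569.2 -193.3   64.7   47.    -5.5] [308. 251.]
[ 5.978e+02 -3.434e+02  6.350e+01  4.530e+01 -5.000e-01] [371. 239.]
[1193.3 -365.6  109.    80.1  -89.8] [379.  12.]
[ 20 103 116] [ 20 102 115] [ 16 168  94]
[[710. 120.  40.]
 [718. -38.  40.]
 [666. 116.  40.]
 [674. -40.  40.]] [[676. 125.   0.]
 [684. -34.   0.]]
```

View pics/crop.png

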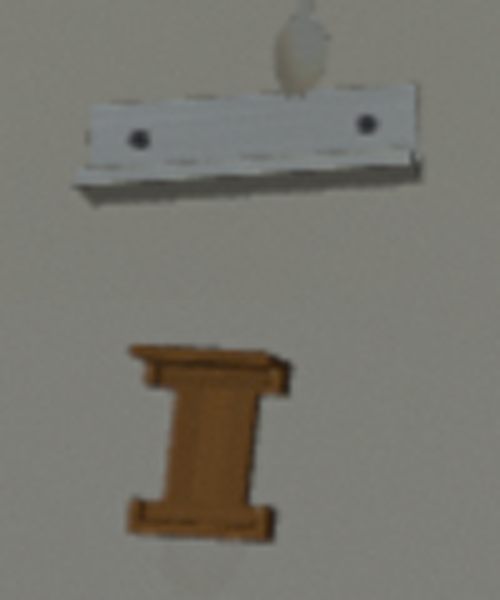

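The crop shows the fence's front edge running slightly askew (about +2.7° yaw). The caddy's tall wall is at its far end. I'll move over to survey that area from the wrist camera.

Request:
step_arm(delta_pos=[[0.12, 0.24, 0.05], [0.12, 0.24, 0.05], [0.12, 0.24, 0.05], [0.12, 0.24, 0.05], [0.12, 0.24, 0.05], [0.12, 0.24, 0.05], [0.12, 0.24, 0.05], [0.12, 0.24, 0.05]], spin=[-0.03, -0.03, -0.03, -0.03, 0, 0, 0, 0], gripper=1, squeeze=30)

```text
time: 1.15
tool_pos: [434.8, -163.1, 311.5]
tcp_rot: [180.0, -0.0, 2.2]
ft_force: [0.8, 1.0, 0.2]
finger_gap: 85.6
grip_force: 0.0
```

Request:
step_arm(delta_pos=[[0.12, 0.24, 0], [0.12, 0.24, 0], [0.12, 0.24, 0], [0, 0.1, 0], [0, 0, 0]], spin=[0, 0, 0, 0, 0])

```text
time: 1.78
tool_pos: [506.3, 0.6, 310.9]
tcp_rot: [-180.0, 0.1, 2.4]
ft_force: [0.6, 0.2, 0.0]
finger_gap: 85.7
grip_force: 0.0
```

```bash
python3 - <<'E'
from h import *
q=r.sense();print(q['tool_pos'],q['tcp_rot'],q['joint_pos'].round())
s=shot('wrist','w1.png');T=CW(s);print(-T[:3,:3].T@T[:3,3],T[:3,:3].round(2),s['fx'],s['dist_coeffs'])
E
```

```text
[506.26805094   0.5586255  310.86259269] [-1.79986954e+02  5.03737289e-02  2.38623665e+00] [-6. -8. 93.  0. 96. 82.]
[590.18081961   4.48694891 454.6713382 ] [[ 0.04 -1.   -0.  ]
 [-0.94 -0.04  0.33]
 [-0.33 -0.01 -0.95]] 360.7331910758164 [0.00349532 0.         0.         0.         0.        ]
```

View pics/w1.png

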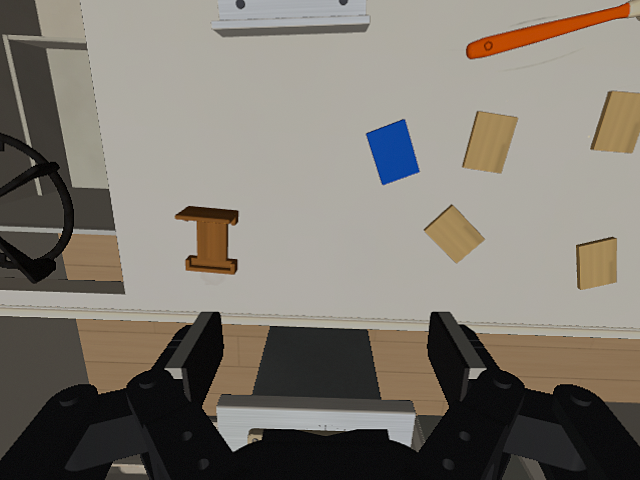

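The wrist view shows the fence front at (211–371, 16–36) and the caddy at (175–240, 205–275). I'll zoom in on both for corners.

```bash
python3 - <<'E'
from h import *
im=cv2.imread('pics/w1.png')
a=cv2.resize(im[0:50,205:381],(792,225),interpolation=cv2.INTER_CUBIC)
b=cv2.resize(im[198:282,165:251],(344,336),interpolation=cv2.INTER_CUBIC)
o=np.zeros((570,792,3),np.uint8);o[:225]=a;o[230:566,:344]=b
cv2.imwrite('pics/crop2.png',cv2.convertScaleAbs(o,alpha=1.3))
E
```

```text
(no output)
```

View pics/crop2.png

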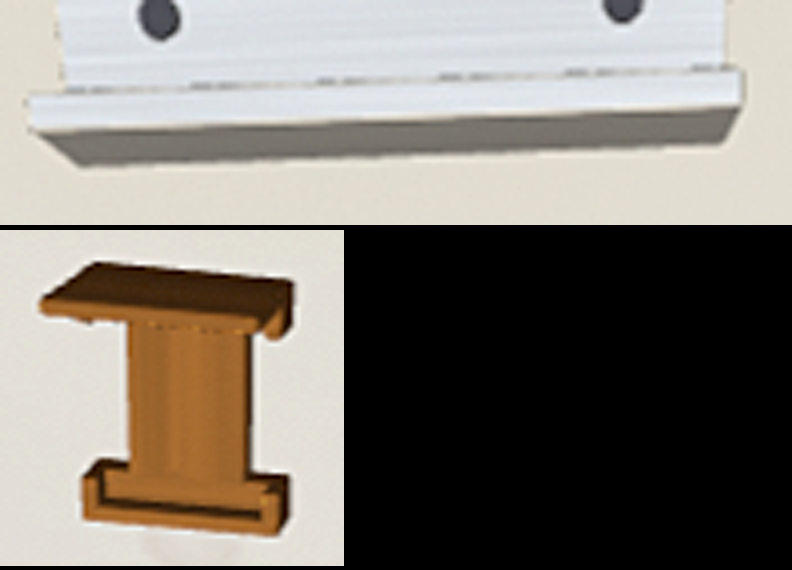

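```bash
cat > fit.py <<'E'
from h import *
from scipy.optimize import least_squares
def fit(s,obj,px,x0):
    obj=np.array(obj,float);px=np.array(px,float)
    def f(p):
        c,n=np.cos(p[2]),np.sin(p[2])
        W=np.c_[p[0]+c*obj[:,0]-n*obj[:,1],p[1]+n*obj[:,0]+c*obj[:,1],obj[:,2]]
        return (w2px(s,W)-px).ravel()
    o=least_squares(f,x0);return np.r_[o.x[:2],np.degrees(o.x[2])].round(1),o.fun.round(1)
E
python3 - <<'E'
from fit import *
s=shot('wrist')
print(fit(s,[(0,80,0),(0,-80,0),(0,80,40),(0,-80,40)],[(223.2,36.9),(365.4,32),(213.4,29.1),(369.9,23.5)],[680,40,.04]))
P=np.array([(97,262),(292,282),(83,520),(280,535),(43,297)],float);P=(P-[0,230])/4+[165,198]
print(fit(s,[(42,32.5,0),(42,-32.5,0),(-42,32.5,18),(-42,-32.5,18),(42,32.5,46)],P,[430,150,-.1]))
print(fit(s,[(0,0,0),(0,160,0)],px:=[(0,0),(1,1)],[0,0,0])[0]*0)
for S in(s,shot('top')):
  for o in boards(S,8,300): 
    if 380<o[0][0]<640 and -420<o[0][1]<-100: print(*o)
E
```

```text
(array([674. ,  41. ,   4.1]), array([-0.4,  0.3,  0.9,  0.1, -1.2, -0.1,  0.7, -0.1]))
(array([429.8, 144.5,  -3.2]), array([-0.4, -0.4,  1.4, -0.6, -0.1,  0.2,  0.1,  0.8, -0.9,  0.1]))
[ 0.  0. -0.]
[ 417.3 -367.2   65.9   47.4   16.9] [597. 263.]
[ 451.2 -169.9   66.    47.4   48.5] [454. 234.]
[ 567.9 -193.4   66.1   48.1   -6.2] [489. 141.]
[ 597.1 -343.6   66.3   47.9   -2.1] [619. 123.]
[ 418.5 -367.2   66.2   48.    17.2] [383. 316.]
[ 451.7 -169.8   66.3   47.8   48. ] [298. 301.]
[ 568.9 -193.1   65.4   47.3   -5.6] [308. 252.]
[ 5.977e+02 -3.446e+02  6.370e+01  4.770e+01 -5.000e-01] [372. 239.]
```

Request:
step_arm(delta_pos=[[0.04, -0.12, -0.15], [0.04, -0.12, -0.15], [0.04, -0.12, -0.15], [0.04, -0.12, -0.15], [0.04, -0.12, -0.15], [0.04, -0.12, -0.15], [0.04, -0.12, -0.15], [0.03, -0.13, -0.1]], spin=[0.0567, 0.0567, 0.0567, 0.0567, 0.0567, 0.0567, 0.0567, 0.0567])

```text
time: 2.92
tool_pos: [567.2, -196.8, 79.5]
tcp_rot: [-179.9, -0.0, 84.1]
ft_force: [0.4, 0.4, 0.4]
finger_gap: 85.8
grip_force: 0.0
```

Request:
step_arm(delta_pos=[[0, 0, 0], [0, 0, 0]], spin=[0, 0])

```text
time: 3.18
tool_pos: [568.1, -195.5, 81.8]
tcp_rot: [180.0, -0.0, 83.6]
ft_force: [0.1, -0.0, 0.8]
finger_gap: 85.3
grip_force: 0.0
```

```bash
python3 - <<'E'
from h import *
s=shot('wrist')
for o in boards(s,8,300): print(*o)
E
```

```text
[ 390.7 -362.9   26.9   21.6  -89. ] [133. 468.]
[ 597.2 -344.2   66.2   48.    -2.5] [386. 420.]
[ 568.  -193.6   66.1   47.5   -6.3] [324. 250.]
[ 450.5 -169.6   66.    47.3   48.4] [136. 233.]
```

Request:
step_arm(delta_pos=[[0, 0.01, -0.2], [0, 0, -0.15], [0, 0, -0.08], [0, 0, 0]], spin=[0, 0, 0, 0])

```text
time: 3.72
tool_pos: [567.9, -192.3, -5.1]
tcp_rot: [-179.9, -0.0, 83.9]
ft_force: [0.5, -0.4, -0.2]
finger_gap: 85.4
grip_force: 0.0
```

Request:
step_arm(delta_pos=[[0, 0, 0], [0, 0, 0], [0, 0, 0], [0, 0, 0]], spin=[0, 0, 0, 0], gripper=0.2, squeeze=30)

```text
time: 4.22
tool_pos: [570.0, -193.5, -2.5]
tcp_rot: [179.8, 0.1, 83.9]
ft_force: [-0.8, 1.5, 6.8]
finger_gap: 64.3
grip_force: 33.9
```

Request:
step_arm(delta_pos=[[0, 0, 0.1], [0, 0, 0.2], [0, 0, 0.1], [0, 0, 0]], spin=[0, 0, 0, 0])

```text
time: 4.72
tool_pos: [570.2, -193.7, 78.2]
tcp_rot: [179.7, 0.1, 83.9]
ft_force: [-0.6, 0.2, -0.7]
finger_gap: 64.8
grip_force: 33.5
```

Request:
step_arm(delta_pos=[[0.046, 0.145, 0.05], [0.046, 0.145, 0], [0.046, 0.145, 0], [0.046, 0.145, 0], [0.046, 0.145, 0], [0.046, 0.145, 0], [0.046, 0.145, 0], [0.046, 0.145, 0]], spin=[-0.0554, -0.0554, -0.0554, -0.0554, -0.0554, -0.0554, -0.0554, -0.0554])

```text
time: 5.72
tool_pos: [641.0, 40.1, 83.1]
tcp_rot: [-180.0, 0.2, 3.8]
ft_force: [-0.2, -0.9, 0.3]
finger_gap: 64.5
grip_force: 33.5
```

Request:
step_arm(delta_pos=[[0, 0, 0], [0, 0, 0]], spin=[0, 0])

```text
time: 5.98
tool_pos: [641.0, 38.8, 83.8]
tcp_rot: [180.0, 0.1, 4.2]
ft_force: [0.0, 0.9, -0.5]
finger_gap: 64.7
grip_force: 33.5
```

```bash
python3 - <<'E'
from h import *
s=shot('wrist','w2.png')
E
```

```text
(no output)
```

View pics/w2.png

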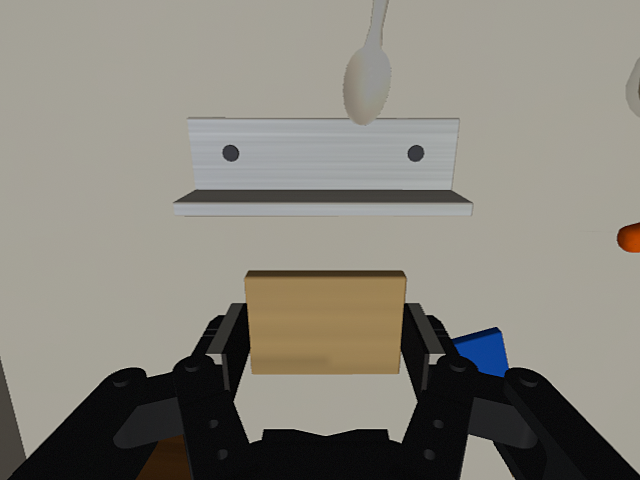

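The wrist view shows the board held level, its far edge (247–406, 272) parallel to the fence front edge (174–472, 215).

Request:
step_arm(delta_pos=[[0.01, 0, -0.2], [0, 0, -0.15], [0, 0, -0.08], [0, 0, 0], [0, 0, 0]], spin=[0, 0, 0, 0, 0])

```text
time: 6.65
tool_pos: [644.6, 38.7, 0.2]
tcp_rot: [180.0, -0.1, 4.1]
ft_force: [0.0, -0.1, -0.7]
finger_gap: 64.7
grip_force: 38.4
```

Request:
step_arm(delta_pos=[[0, 0, 0], [0, 0, 0], [0, 0, 0], [0, 0, 0.1], [0, 0, 0.2], [0, 0, 0.2]], spin=[0, 0, 0, 0, 0, 0], gripper=1)

```text
time: 7.4
tool_pos: [644.1, 39.2, 101.7]
tcp_rot: [180.0, -0.0, 4.1]
ft_force: [1.3, -1.3, 0.1]
finger_gap: 85.3
grip_force: 0.0
```

```bash
python3 - <<'E'
from h import *
s=shot('wrist')
for o in boards(s,8,300): print(*o)
print(px2w(s,[(0,0)],0)[0]*0)
for o in boards(shot('top'),8): 
    if o[0][0]>350 and -420<o[0][1]<100: print(*o)
im=cv2.imread('pics/w2.png')
E
```

```text
[ 446.8 -154.3   44.9   21.    48.5] [527. 468.]
[642.5  39.4  66.   46.8 -85.8] [325. 244.]
[0. 0. 0.]
[ 418.6 -367.1   66.4   47.9   17.5] [383. 316.]
[ 452.1 -170.    66.2   48.2   48.3] [298. 301.]
[ 5.977e+02 -3.446e+02  6.380e+01  4.770e+01 -5.000e-01] [372. 240.]
[643.8  38.5  64.8  46.8 -89.8] [212. 221.]
[1193.3 -365.6  114.3   80.1  -89.8] [379.  13.]
```

Request:
step_arm(delta_pos=[[-0.16, -0.174, 0], [-0.16, -0.174, 0], [-0.16, -0.174, 0], [-0.16, -0.174, 0], [-0.16, -0.174, 0], [-0.16, -0.174, -0.1], [0, 0, -0.1], [0, 0, 0]], spin=[-0.0424, -0.0424, -0.0424, -0.0424, -0.0424, -0.0424, 0, 0])

```text
time: 8.5
tool_pos: [450.7, -169.6, 58.6]
tcp_rot: [180.0, 0.1, -41.8]
ft_force: [0.0, -0.6, 0.6]
finger_gap: 85.3
grip_force: 0.0
```

```bash
python3 - <<'E'
from h import *
s=shot('wrist')
for o in boards(s,8,300): print(*o)
q=r.sense();print(q['tool_pos'],q['tcp_rot'])
E
```

```text
[ 296.  -252.9   84.4   23.4  -89.7] [585. 349.]
[ 450.6 -169.2   66.2   47.    48.3] [325. 265.]
[ 435.1 -344.9   44.7   22.5  -25.7] [626.  62.]
[ 451.75541558 -169.58775657   59.67470063] [ 1.79998619e+02  2.98398261e-02 -4.17031337e+01]
```

Request:
step_arm(delta_pos=[[0, 0, -0.16], [0, 0, -0.1], [0, 0, -0.05], [0, 0, 0]], spin=[0, 0, 0, 0])

```text
time: 9.05
tool_pos: [452.3, -169.4, -2.4]
tcp_rot: [180.0, 0.0, -41.6]
ft_force: [-0.4, -0.2, -0.1]
finger_gap: 85.4
grip_force: 0.0
```

Request:
step_arm(delta_pos=[[0, 0, 0], [0, 0, 0], [0, 0, 0], [0, 0, 0], [0, 0, 0.1], [0, 0, 0.2], [0, 0, 0.2], [0, 0, 0]], spin=[0, 0, 0, 0, 0, 0, 0, 0], gripper=0.2)

```text
time: 10.05
tool_pos: [455.2, -171.2, 102.3]
tcp_rot: [-179.9, -0.5, -41.7]
ft_force: [1.3, -0.4, -0.0]
finger_gap: 64.8
grip_force: 33.4
```

Request:
step_arm(delta_pos=[[0.16, 0.174, 0], [0.16, 0.174, 0], [0.16, 0.174, 0], [0.16, 0.174, 0], [0.16, 0.174, 0], [0.16, 0.174, 0], [0, 0, 0], [0, 0, 0]], spin=[0.0424, 0.0424, 0.0424, 0.0424, 0.0424, 0.0424, 0, 0])

```text
time: 11.05
tool_pos: [643.3, 39.0, 96.3]
tcp_rot: [180.0, 0.1, 4.1]
ft_force: [-0.6, -1.0, 0.3]
finger_gap: 64.3
grip_force: 33.5
```

```bash
python3 - <<'E'
from h import *
q=r.sense();print(q['tool_pos'],q['tcp_rot'])
s=shot('wrist')
for o in boards(s,q['tool_pos'][2]+10,300): print(*o)
E
```

```text
[643.27325514  39.03631216  96.34268846] [1.79988122e+02 9.51439385e-02 4.07381122e+00]
[642.2  39.5  65.5  47.2 -85.9] [325. 323.]
[680.2  42.1  38.   22.9 -85.9] [325. 241.]
```

Request:
step_arm(delta_pos=[[0, 0, -0.2], [0, 0, -0.15], [0, 0, -0.07], [0, 0, -0.03], [0, 0, 0]], spin=[0, 0, 0, 0, 0])

```text
time: 11.72
tool_pos: [644.6, 38.7, 8.4]
tcp_rot: [180.0, -0.1, 4.1]
ft_force: [0.2, 0.2, -1.1]
finger_gap: 64.5
grip_force: 33.5
```

Request:
step_arm(delta_pos=[[0, 0, 0], [0, 0, 0], [0, 0, 0], [0, 0, 0.1], [0, 0, 0.2], [0, 0, 0.2]], spin=[0, 0, 0, 0, 0, 0], gripper=1)

```text
time: 12.48
tool_pos: [644.1, 39.2, 109.8]
tcp_rot: [180.0, -0.0, 4.1]
ft_force: [1.0, 0.5, 0.5]
finger_gap: 85.3
grip_force: 0.0
```

```bash
python3 - <<'E'
from h import *
q=r.sense();print(q['tool_pos'],q['tcp_rot'])
s=shot('wrist','w3.png')
for o in boards(s,16,300): print(*o)
for o in boards(shot('top'),8): 
    if o[0][0]>350 and -420<o[0][1]<100: print(*o)
E
```

```text
[644.06900208  39.16749999 109.75381559] [ 1.79999065e+02 -3.50164021e-02  4.09721788e+00]
[643.2  39.4  66.   46.7 -85.9] [325. 243.]
[ 418.6 -367.1   66.4   47.9   17.5] [383. 316.]
[ 5.977e+02 -3.446e+02  6.380e+01  4.770e+01 -5.000e-01] [372. 240.]
[646.9  40.3  62.4  48.4 -87.4] [211. 220.]
[1193.3 -365.6  114.3   80.1  -89.8] [379.  12.]
```

Request:
step_arm(delta_pos=[[-0.029, -0.24, 0], [-0.029, -0.24, 0], [-0.029, -0.24, 0], [-0.029, -0.24, 0], [-0.029, -0.24, 0], [-0.029, -0.24, 0], [-0.029, -0.24, 0], [-0.029, -0.24, -0.1]], spin=[0.0583, 0.0583, 0.0583, 0.0583, 0.0583, 0.0583, 0.0583, 0.0583])

```text
time: 13.58
tool_pos: [599.0, -347.5, 90.7]
tcp_rot: [179.7, 0.2, 88.4]
ft_force: [0.6, -0.3, -0.2]
finger_gap: 85.5
grip_force: 0.0
```

Request:
step_arm(delta_pos=[[0, 0, -0.1], [0, 0, 0], [0, 0, 0]], spin=[0, 0, 0])

```text
time: 13.95
tool_pos: [598.2, -343.6, 67.9]
tcp_rot: [180.0, -0.0, 88.1]
ft_force: [0.0, 0.1, -0.2]
finger_gap: 85.3
grip_force: 0.0
```

```bash
python3 - <<'E'
from h import *
s=shot('wrist')
for o in boards(s,8,300): print(*o)
q=r.sense();print(q['tool_pos'],q['tcp_rot'])
E
```

```text
[ 417.1 -367.4   65.5   47.7   16.8] [ 46. 305.]
[ 748.1 -361.    75.2   11.4  -67.1] [566. 277.]
[ 597.  -344.    66.3   47.5   -1.9] [323. 261.]
[ 716.9 -329.4   35.7   18.5  -75.2] [523. 234.]
[ 598.53900079 -343.82173892   68.51240457] [1.79936496e+02 2.81355647e-02 8.80820957e+01]
```

Request:
step_arm(delta_pos=[[-0.005, 0, -0.2], [0, 0, -0.1], [0, 0, -0.055], [0, 0, 0]], spin=[0, 0, 0, 0])

```text
time: 14.5
tool_pos: [596.4, -344.3, -4.2]
tcp_rot: [-179.9, -0.0, 88.1]
ft_force: [0.4, -0.1, -0.3]
finger_gap: 85.3
grip_force: 0.0
```

Request:
step_arm(delta_pos=[[0, 0, 0], [0, 0, 0], [0, 0, 0], [0, 0, 0], [0, 0, 0.1], [0, 0, 0.2], [0, 0, 0.25], [0, 0, 0]], spin=[0, 0, 0, 0, 0, 0, 0, 0], gripper=0.2)

```text
time: 15.5
tool_pos: [600.0, -347.2, 114.5]
tcp_rot: [179.4, 0.4, 88.0]
ft_force: [0.5, -0.2, -0.1]
finger_gap: 64.3
grip_force: 33.4
```

Request:
step_arm(delta_pos=[[0.029, 0.24, 0], [0.029, 0.24, 0], [0.029, 0.24, 0], [0.029, 0.24, 0], [0.029, 0.24, 0], [0.029, 0.24, 0], [0.029, 0.24, 0], [0.029, 0.24, 0]], spin=[-0.0583, -0.0583, -0.0583, -0.0583, -0.0583, -0.0583, -0.0583, -0.0583])

```text
time: 16.5
tool_pos: [642.7, 40.7, 106.5]
tcp_rot: [180.0, 0.0, 3.7]
ft_force: [1.6, -0.4, -0.6]
finger_gap: 64.6
grip_force: 33.4
```

Request:
step_arm(delta_pos=[[0, 0, 0], [0, 0, 0], [0, 0, 0]], spin=[0, 0, 0])

```text
time: 16.88
tool_pos: [642.8, 37.7, 106.3]
tcp_rot: [180.0, 0.0, 4.1]
ft_force: [-0.2, -1.1, -0.2]
finger_gap: 64.7
grip_force: 33.4
```

```bash
python3 - <<'E'
from h import *
q=r.sense();print(q['tool_pos'],q['tcp_rot'])
s=shot('wrist')
for o in boards(s,q['tool_pos'][2]+10,300): print(*o)
E
```

```text
[642.81296278  37.73408833 106.25031467] [1.79980150e+02 1.79433372e-02 4.09241766e+00]
[643.4  38.4  66.   47.3 -85.9] [325. 319.]
[681.4  41.6  37.8  21.9 -85.9] [323. 237.]
```

Request:
step_arm(delta_pos=[[0, 0.005, -0.2], [0, 0, -0.15], [0, 0, -0.07], [0, 0, -0.035], [0, 0, 0]], spin=[0, 0, 0, 0, 0])

```text
time: 17.55
tool_pos: [643.4, 39.8, 15.8]
tcp_rot: [180.0, -0.0, 4.1]
ft_force: [0.8, 0.3, 0.6]
finger_gap: 64.7
grip_force: 33.4
```

Request:
step_arm(delta_pos=[[0, 0, 0], [0, 0, 0], [0, 0, 0], [0, 0, 0.1], [0, 0, 0.2], [0, 0, 0.2]], spin=[0, 0, 0, 0, 0, 0], gripper=1)

```text
time: 18.3
tool_pos: [643.1, 40.2, 117.8]
tcp_rot: [180.0, -0.0, 4.1]
ft_force: [0.0, -0.1, -0.3]
finger_gap: 85.1
grip_force: 0.0
```

```bash
python3 - <<'E'
from h import *
q=r.sense();print(q['tool_pos'],q['tcp_rot'])
s=shot('wrist','w4.png')
for o in boards(s,24,300): print(*o)
for o in boards(shot('top'),8): 
    if o[0][0]>350 and -420<o[0][1]<100: print(*o)
E
```

```text
[643.07015007  40.15490066 117.78644789] [ 1.79998207e+02 -3.81710575e-02  4.09573611e+00]
[644.7  40.7  66.1  47.2 -85.9] [325. 240.]
[ 418.6 -367.1   66.4   47.9   17.5] [383. 316.]
[648.7  43.5  65.1  46.8 -89.8] [210. 219.]
[1193.3 -365.6  114.3   80.1  -89.8] [379.  12.]
```

View pics/w4.png

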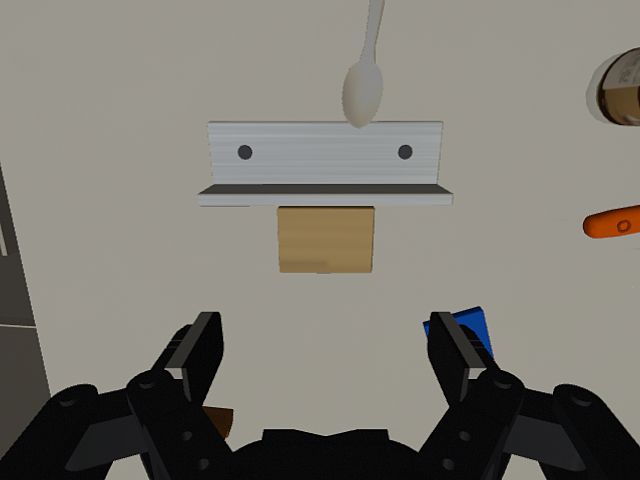

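The view shows three boards in a neat stack at (278–374, 207–272) in front of the fence. Next is the last board.

Request:
step_arm(delta_pos=[[-0.14, -0.254, 0], [-0.14, -0.254, 0], [-0.14, -0.254, 0], [-0.14, -0.254, 0], [-0.14, -0.254, 0], [-0.14, -0.254, 0], [-0.14, -0.254, 0], [-0.14, -0.254, -0.1]], spin=[-0.0534, -0.0534, -0.0534, -0.0534, -0.0534, -0.0534, -0.0534, -0.0534])

```text
time: 19.4
tool_pos: [419.4, -369.3, 98.3]
tcp_rot: [-179.8, -0.3, -73.1]
ft_force: [0.1, -1.0, 0.6]
finger_gap: 85.4
grip_force: 0.0
```

Request:
step_arm(delta_pos=[[0, 0, -0.15], [0, 0, 0], [0, 0, 0]], spin=[0, 0, 0])

```text
time: 19.77
tool_pos: [419.7, -366.2, 66.6]
tcp_rot: [-180.0, -0.0, -72.7]
ft_force: [0.4, 0.5, -0.2]
finger_gap: 85.4
grip_force: 0.0
```

```bash
python3 - <<'E'
from h import *
s=shot('wrist')
for o in boards(s,8,300): print(*o)
q=r.sense();print(q['tool_pos'],q['tcp_rot'])
E
```

```text
[ 417.5 -366.6   66.1   47.6   16.7] [329. 260.]
[ 263.1 -424.8  198.4   84.9  -89.8] [594. 223.]
[ 420.16156348 -366.38832386   67.08733791] [-1.79939303e+02 -1.10763319e-01 -7.27196305e+01]
```

Request:
step_arm(delta_pos=[[-0.01, 0, -0.2], [0, 0, -0.1], [0, 0, -0.047], [0, 0, 0]], spin=[0, 0, 0, 0])

```text
time: 20.32
tool_pos: [417.1, -366.0, -4.1]
tcp_rot: [180.0, 0.0, -72.8]
ft_force: [-0.1, 0.3, -0.2]
finger_gap: 85.2
grip_force: 0.0
```

Request:
step_arm(delta_pos=[[0, 0, 0], [0, 0, 0], [0, 0, 0], [0, 0, 0], [0, 0, 0.1], [0, 0, 0.25], [0, 0, 0.25], [0, 0, 0]], spin=[0, 0, 0, 0, 0, 0, 0, 0], gripper=0.2)

```text
time: 21.32
tool_pos: [419.8, -369.3, 123.1]
tcp_rot: [-179.7, -0.6, -72.8]
ft_force: [-0.1, -0.1, -0.8]
finger_gap: 64.3
grip_force: 33.5
```

Request:
step_arm(delta_pos=[[0.141, 0.254, 0], [0.141, 0.254, 0], [0.141, 0.254, 0], [0.141, 0.254, 0], [0.141, 0.254, 0], [0.141, 0.254, 0], [0.141, 0.254, 0], [0.141, 0.254, 0]], spin=[0.0534, 0.0534, 0.0534, 0.0534, 0.0534, 0.0534, 0.0534, 0.0534])

```text
time: 22.32
tool_pos: [642.9, 41.9, 115.9]
tcp_rot: [180.0, 0.0, 4.4]
ft_force: [1.3, -1.2, 0.3]
finger_gap: 64.5
grip_force: 33.5
```

Request:
step_arm(delta_pos=[[0, 0, 0], [0, 0, 0], [0, 0, 0]], spin=[0, 0, 0])

```text
time: 22.7
tool_pos: [642.0, 38.9, 115.8]
tcp_rot: [180.0, 0.0, 4.0]
ft_force: [1.0, -0.1, -0.1]
finger_gap: 64.5
grip_force: 33.5
```

```bash
python3 - <<'E'
from h import *
q=r.sense();print(q['tool_pos'],q['tcp_rot'])
s=shot('wrist')
for z in (q['tool_pos'][2]+10,24):
  for o in boards(s,z,300): print(*o)
E
```

```text
[641.99983066  38.86454241 115.76538519] [1.79987725e+02 3.69860255e-02 3.97551077e+00]
[641.8  39.5  66.1  48.  -86. ] [325. 321.]
[680.9  42.7  37.6  24.3 -86. ] [323. 236.]
[578.   35.1 116.4  84.4 -86. ] [325. 321.]
[646.8  40.8  66.2  42.8 -86. ] [323. 236.]
```

Request:
step_arm(delta_pos=[[0.007, 0.003, -0.2], [0, 0, -0.15], [0, 0, -0.07], [0, 0, -0.04], [0, 0, 0]], spin=[0, 0, 0, 0, 0])

```text
time: 23.38
tool_pos: [644.3, 40.4, 24.4]
tcp_rot: [180.0, -0.0, 4.1]
ft_force: [-0.8, -0.1, 1.1]
finger_gap: 64.6
grip_force: 33.5
```

Request:
step_arm(delta_pos=[[0, 0, 0], [0, 0, 0], [0, 0, 0], [0, 0, 0.1], [0, 0, 0.2], [0, 0, 0.2], [0, 0, 0]], spin=[0, 0, 0, 0, 0, 0, 0], gripper=1)

```text
time: 24.25
tool_pos: [647.6, 40.7, 130.9]
tcp_rot: [179.9, -0.6, 4.1]
ft_force: [-0.3, 0.3, 0.3]
finger_gap: 85.2
grip_force: 0.0
```

```bash
python3 - <<'E'
from h import *
q=r.sense();print(q['tool_pos'],q['tcp_rot'])
s=shot('wrist','w5.png')
for o in boards(s,32,300): print(*o)
g=cv2.cvtColor(s['pixels'],cv2.COLOR_BGR2GRAY)
for u in (215,240,410,435): print(u,g[170:230,u].tolist())
E
```

```text
[647.60497732  40.7263674  130.91027613] [179.94822705  -0.57058053   4.10237768]
[644.7  41.1  66.1  47.  -85.9] [325. 244.]
215 [150, 150, 151, 150, 150, 151, 151, 150, 151, 151, 150, 151, 151, 151, 150, 151, 150, 151, 152, 155, 156, 129, 45, 56, 59, 59, 53, 64, 122, 143, 159, 156, 154, 150, 154, 156, 156, 157, 143, 128, 154, 152, 151, 151, 151, 151, 150, 151, 151, 151, 151, 151, 151, 152, 151, 152, 153, 151, 151, 151]
240 [157, 151, 150, 153, 154, 152, 152, 151, 150, 153, 154, 156, 154, 150, 151, 155, 156, 155, 126, 46, 55, 58, 60, 59, 59, 58, 54, 65, 122, 142, 157, 155, 151, 152, 152, 154, 155, 156, 142, 126, 154, 152, 150, 151, 150, 151, 151, 151, 150, 152, 151, 150, 150, 151, 152, 152, 152, 151, 151, 152]
410 [153, 149, 150, 155, 157, 154, 152, 153, 152, 148, 153, 157, 160, 160, 158, 157, 160, 153, 95, 49, 57, 58, 58, 59, 60, 59, 56, 73, 133, 146, 155, 154, 154, 155, 157, 158, 159, 159, 144, 111, 156, 153, 150, 152, 152, 151, 152, 151, 151, 151, 151, 151, 151, 152, 151, 151, 152, 152, 151, 153]
435 [151, 152, 152, 151, 150, 151, 153, 151, 151, 151, 152, 151, 151, 151, 151, 152, 151, 152, 153, 156, 152, 94, 48, 58, 58, 57, 55, 77, 135, 149, 155, 154, 154, 156, 157, 159, 161, 159, 141, 113, 155, 152, 152, 151, 152, 152, 151, 151, 152, 152, 152, 151, 152, 152, 152, 152, 152, 151, 152, 152]
```

```bash
python3 - <<'E'
from h import *
s=shot('wrist');print(px2w(s,[(215,209.5),(435,209.5)],40).round(1),px2w(s,[(215,197.7),(435,197.7)],40).round(1),r.sense()['tool_pos'])
E
```

```text
[[666.9 115.6  40. ]
 [677.4 -29.4  40. ]] [[674.9 115.4  40. ]
 [685.2 -28.   40. ]] [644.77732675  40.73800521 125.81368277]
```

Request:
step_arm(delta_pos=[[-0.19, -0.014, 0], [-0.19, -0.014, 0], [0, 0, -0.2], [0, 0, -0.2], [0, 0, 0]], spin=[0, 0, 0, 0, 0], gripper=-0.2)

```text
time: 24.98
tool_pos: [563.4, 35.2, 39.3]
tcp_rot: [-179.9, 0.5, 4.1]
ft_force: [-0.1, 0.0, 0.6]
finger_gap: 34.0
grip_force: 0.0
```

Request:
step_arm(delta_pos=[[0, 0, -0.12], [0, 0, -0.08], [0.1, 0.007, 0], [0.1, 0.007, 0], [0, 0, 0], [0, 0, 0]], spin=[0, 0, 0, 0, 0, 0])

```text
time: 25.72
tool_pos: [607.5, 37.9, 4.0]
tcp_rot: [-180.0, 0.0, 4.1]
ft_force: [0.6, -0.3, 0.9]
finger_gap: 34.2
grip_force: 0.0
```

Request:
step_arm(delta_pos=[[0.01, 0, 0], [0.01, 0.001, 0], [0.01, 0.001, 0], [0, 0, 0], [0, 0, 0]], spin=[0, 0, 0, 0, 0])

```text
time: 26.35
tool_pos: [614.0, 38.4, 3.9]
tcp_rot: [-180.0, 0.0, 4.1]
ft_force: [-0.1, 0.6, 1.4]
finger_gap: 34.2
grip_force: 0.4
```

```bash
python3 - <<'E'
from h import *
s=shot('wrist','w6.png')
q=r.sense();print(q['tool_pos'],q['ft_force'])
for o in boards(s,32,300): print(*o)
E
```

```text
[613.9436791   38.32360014   3.87264706] [-1.25170364  1.00499842 -0.34917443]
[648.7  41.4  66.   47.  -86.1] [325. 259.]
```

View pics/w6.png

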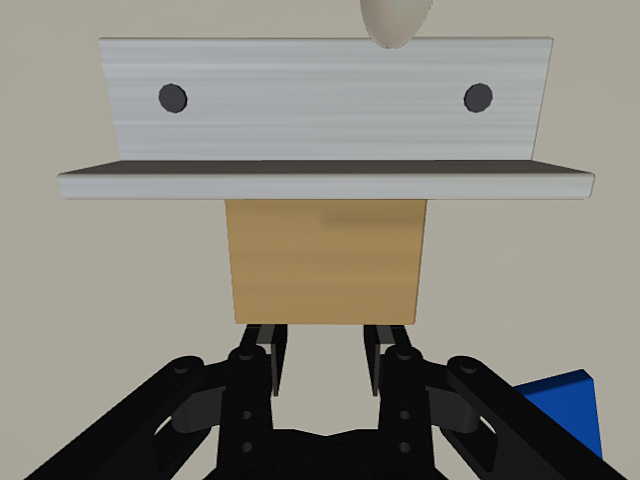

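The fingers are touching the pile's near long side at (235–415, 323). The far side is hidden behind the fence's top edge. I'll push on until force shows.

Request:
step_arm(delta_pos=[[0.005, 0, 0], [0.005, 0.001, 0], [0, 0, 0], [0, 0, 0]], spin=[0, 0, 0, 0])

```text
time: 26.9
tool_pos: [615.1, 38.4, 3.7]
tcp_rot: [180.0, 0.1, 4.1]
ft_force: [-6.6, -1.1, 4.6]
finger_gap: 34.2
grip_force: 3.1
```

Request:
step_arm(delta_pos=[[0.005, 0, 0], [0, 0, 0], [0, 0, 0]], spin=[0, 0, 0])

```text
time: 27.28
tool_pos: [615.0, 38.4, 3.6]
tcp_rot: [180.0, 0.3, 4.1]
ft_force: [-11.5, -1.4, 9.7]
finger_gap: 34.3
grip_force: 5.8
```

Request:
step_arm(delta_pos=[[0.005, 0, 0], [0, 0, 0], [0, 0, 0]], spin=[0, 0, 0])

```text
time: 27.65
tool_pos: [615.0, 38.4, 3.4]
tcp_rot: [-180.0, 0.4, 4.1]
ft_force: [-15.7, -1.5, 12.4]
finger_gap: 34.2
grip_force: 8.2
```

The pile is flush against the fence: the tool is blocked at x=615 with force building. Next I'll back off and grip the whole pile by its short ends.

Request:
step_arm(delta_pos=[[-0.1, -0.005, 0], [0, 0, 0.2], [0, 0, 0.2], [0, 0, 0]], spin=[0, 0, 0, 0])

```text
time: 28.15
tool_pos: [601.6, 37.5, 88.8]
tcp_rot: [180.0, -0.5, 4.1]
ft_force: [0.3, 0.4, -0.5]
finger_gap: 34.0
grip_force: 0.0
```

Request:
step_arm(delta_pos=[[0.1, 0.008, 0], [0.15, 0.01, 0], [0, 0, 0], [0, 0, 0]], spin=[0, 0, 0, 0], gripper=1)

```text
time: 28.65
tool_pos: [647.1, 41.1, 82.8]
tcp_rot: [-180.0, 0.1, 4.1]
ft_force: [-0.6, 0.6, -0.5]
finger_gap: 85.5
grip_force: 0.0
```

```bash
python3 - <<'E'
from h import *
s=shot('wrist','w7.png')
q=r.sense();print(q['tool_pos'],q['tcp_rot'])
for o in boards(s,32,300): print(*o)
E
```

```text
[647.00444219  41.12221619  83.04445283] [-1.79992845e+02  8.68547290e-02  4.09750465e+00]
[648.5  41.2  66.   45.6 -85.9] [325. 263.]
```

View pics/w7.png

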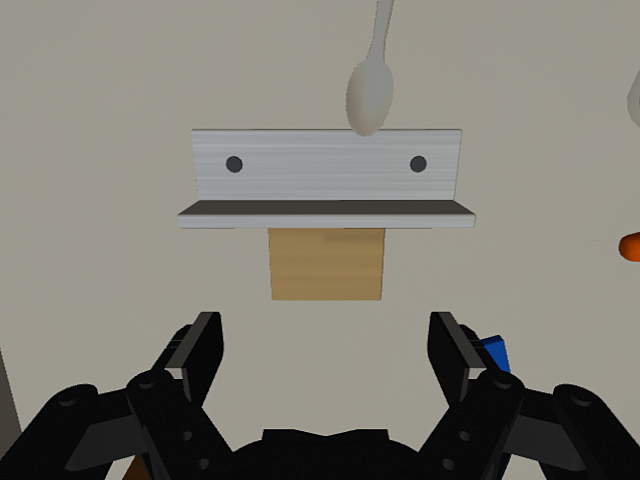

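The pile sits at (268–385, 228–300) against the fence, so I'll lower the gripper and grip it.

Request:
step_arm(delta_pos=[[0.01, 0, -0.2], [0, 0, -0.15], [0, 0, -0.08], [0, 0, 0]], spin=[0, 0, 0, 0])

```text
time: 29.2
tool_pos: [648.5, 41.1, -3.4]
tcp_rot: [-180.0, 0.2, 4.1]
ft_force: [0.1, 0.5, -0.2]
finger_gap: 85.2
grip_force: 0.0
```

Request:
step_arm(delta_pos=[[0, 0, 0], [0, 0, 0], [0, 0, 0], [0, 0, 0]], spin=[0, 0, 0, 0], gripper=0.2, squeeze=50)

```text
time: 29.7
tool_pos: [651.3, 41.0, 0.1]
tcp_rot: [180.0, -0.2, 4.1]
ft_force: [-3.0, 0.4, 5.9]
finger_gap: 65.3
grip_force: 57.8
```

Request:
step_arm(delta_pos=[[-0.05, -0.004, 0], [-0.1, -0.007, 0], [-0.1, -0.007, 0], [-0.05, 0, 0], [0, 0, 0]], spin=[0, 0, 0, 0, 0])

```text
time: 30.32
tool_pos: [588.7, 37.6, -2.6]
tcp_rot: [-180.0, 0.1, 4.1]
ft_force: [0.4, -1.0, -1.4]
finger_gap: 65.3
grip_force: 56.9
```

```bash
python3 - <<'E'
from h import *
s=shot('wrist','w8.png')
q=r.sense();print(q['tool_pos'],q['tcp_rot'],q['ft_force'])
for o in boards(s,32,300): print(*o)
E
```

```text
[589.53610367  37.59554409  -2.37561481] [-1.79994252e+02  3.15729822e-02  4.09663798e+00] [ 0.10507672  0.45514844 -1.3439271 ]
[588.8  38.2  64.5  46.6 -85.9] [325. 356.]
[653.5  41.9  54.1  38.8 -85.9] [328. 177.]
```

View pics/w8.png

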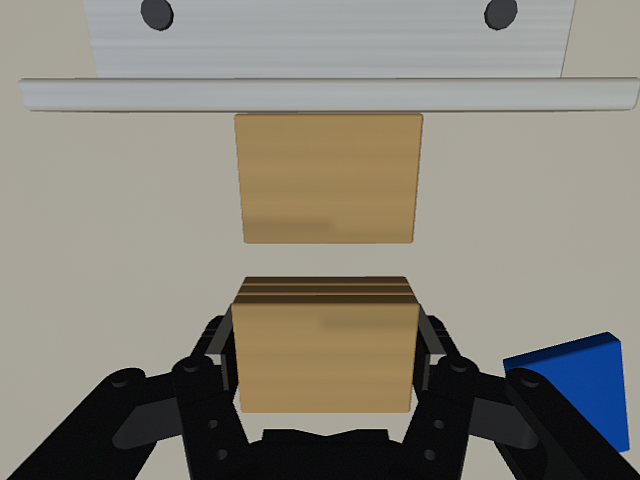

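Only the upper three boards came along. The bottom one stayed at the fence, at (237–422, 115–242). I'll turn these three aside in front, then add the fourth on top with the same turn.

Request:
step_arm(delta_pos=[[-0.04, -0.003, 0.1], [-0.04, -0.003, 0.1], [-0.04, -0.003, 0], [-0.03, 0, 0], [0, 0, 0], [0, 0, 0], [0, 0, 0], [0, 0, 0]], spin=[0, 0.0556, 0.0556, 0.0556, 0.0556, 0.0556, 0.0556, 0.0556])

```text
time: 31.38
tool_pos: [560.5, 35.7, 37.8]
tcp_rot: [180.0, -0.0, 74.5]
ft_force: [0.3, -0.1, -0.8]
finger_gap: 65.0
grip_force: 56.9
```

Request:
step_arm(delta_pos=[[0, 0, 0], [0, 0, 0], [0, 0, -0.1], [0, 0, -0.05], [0, 0, -0.03], [0, 0, 0], [0, 0, 0]], spin=[0.0556, 0.0556, 0, 0, 0, 0, 0])

```text
time: 32.25
tool_pos: [560.4, 35.7, 2.2]
tcp_rot: [180.0, 0.0, 94.1]
ft_force: [0.6, 0.4, -0.4]
finger_gap: 64.9
grip_force: 56.8
```

Request:
step_arm(delta_pos=[[0, 0, -0.025], [0, 0, 0], [0, 0, 0]], spin=[0, 0, 0])

```text
time: 32.62
tool_pos: [560.0, 35.7, -3.1]
tcp_rot: [180.0, -0.0, 94.2]
ft_force: [-0.7, -0.1, -1.1]
finger_gap: 65.4
grip_force: 56.9
```

Request:
step_arm(delta_pos=[[0, 0, -0.01], [0, 0, 0], [0, 0, 0]], spin=[0, 0, 0])

```text
time: 33.0
tool_pos: [560.0, 35.7, -5.1]
tcp_rot: [-180.0, 0.0, 94.2]
ft_force: [0.8, 0.0, -1.6]
finger_gap: 65.5
grip_force: 56.9
```

Request:
step_arm(delta_pos=[[0, 0, -0.01], [0, 0, 0], [0, 0, 0]], spin=[0, 0, 0])

```text
time: 33.38
tool_pos: [560.3, 35.7, -6.2]
tcp_rot: [180.0, 0.0, 94.2]
ft_force: [-4.1, 0.5, 7.4]
finger_gap: 64.7
grip_force: 61.7
```

Request:
step_arm(delta_pos=[[0, 0, 0], [0, 0, 0], [0, 0, 0], [0, 0, 0.1], [0, 0, 0.2], [0, 0, 0.2], [0, 0, 0]], spin=[0, 0, 0, 0, 0, 0, 0], gripper=1)

```text
time: 34.25
tool_pos: [563.7, 35.7, 99.0]
tcp_rot: [179.5, 0.1, 94.2]
ft_force: [-0.7, 0.3, 0.6]
finger_gap: 85.4
grip_force: 0.0
```

Request:
step_arm(delta_pos=[[0.1, 0, 0], [0.1, 0, 0], [0.1, 0.01, 0], [0.1, 0.01, 0], [0.035, 0.005, 0], [0, 0, 0], [0, 0, 0], [0, 0, 0]], spin=[-0.0556, -0.0556, -0.0556, -0.0556, -0.0556, -0.0556, -0.0556, -0.0556])

```text
time: 35.25
tool_pos: [646.6, 40.7, 92.7]
tcp_rot: [-180.0, 0.0, 13.8]
ft_force: [0.3, 0.6, 0.6]
finger_gap: 85.4
grip_force: 0.0
```

Request:
step_arm(delta_pos=[[0, 0, 0], [0, 0, 0], [0, 0, 0]], spin=[-0.0556, 0, 0])

```text
time: 35.62
tool_pos: [646.8, 40.7, 92.8]
tcp_rot: [-180.0, 0.0, 4.3]
ft_force: [1.2, 0.2, 0.0]
finger_gap: 85.0
grip_force: 0.0
```

```bash
python3 - <<'E'
from h import *
s=shot('wrist')
q=r.sense();print(q['tool_pos'],q['tcp_rot'])
for o in boards(s,8,300): print(*o)
for z in (8,24):
 for o in boards(shot('top'),z): 
    if o[0][0]>350 and -420<o[0][1]<100: print(*o)
E
```

```text
[646.84501042  40.71848863  92.85286887] [-1.79999733e+02  1.31206232e-02  4.28392825e+00]
[546.8  34.1  70.1  51.6   4.4] [324. 368.]
[645.2  41.1  66.1  39.  -85.6] [325. 249.]
[563.8  38.2  65.5  45.2   2.2] [210. 253.]
[650.9  38.2  57.5  47.  -87.9] [212. 218.]
[808.8  96.5  88.3   7.7  -5. ] [191. 155.]
[1193.3 -365.6  114.3   80.1  -89.8] [379.  12.]
[560.9  35.2  64.8  44.7   2.2] [210. 254.]
[647.   35.2  56.9  46.5 -87.9] [212. 218.]
[1183.2 -364.1  113.1   79.2  -89.8] [379.  12.]
```

Request:
step_arm(delta_pos=[[0.008, 0, -0.2], [0, 0, -0.2], [0, 0, -0.085], [0, 0, 0]], spin=[0, 0, 0, 0])

```text
time: 36.28
tool_pos: [647.4, 40.8, -5.4]
tcp_rot: [-180.0, 0.2, 4.1]
ft_force: [-0.7, 0.4, 1.3]
finger_gap: 85.5
grip_force: 0.0
```

Request:
step_arm(delta_pos=[[0, 0, 0], [0, 0, 0], [0, 0, 0], [0, 0, 0], [0, 0, 0.1], [0, 0, 0.2], [0, 0, 0.2], [0, 0, 0]], spin=[0, 0, 0, 0, 0, 0, 0, 0], gripper=0.2, squeeze=30)

```text
time: 37.28
tool_pos: [652.4, 40.7, 102.9]
tcp_rot: [179.9, -0.6, 4.1]
ft_force: [0.3, -0.5, -0.8]
finger_gap: 64.7
grip_force: 33.4
```

Request:
step_arm(delta_pos=[[-0.1, 0, 0], [-0.1, 0, 0], [-0.1, -0.01, 0], [-0.1, -0.01, 0], [-0.04, -0.005, 0], [0, 0, 0], [0, 0, 0], [0, 0, 0]], spin=[0.0556, 0.0556, 0.0556, 0.0556, 0.0556, 0.0556, 0.0556, 0.0556])

```text
time: 38.28
tool_pos: [560.1, 35.7, 95.9]
tcp_rot: [-180.0, 0.0, 84.5]
ft_force: [-0.2, 0.6, -1.1]
finger_gap: 64.1
grip_force: 33.4
```

Request:
step_arm(delta_pos=[[0, 0, 0], [0, 0, 0], [0, 0, 0]], spin=[0.05, 0, 0])

```text
time: 38.65
tool_pos: [560.4, 35.7, 95.9]
tcp_rot: [-180.0, -0.0, 93.0]
ft_force: [-0.2, 0.4, -0.2]
finger_gap: 64.5
grip_force: 33.4
```

```bash
python3 - <<'E'
from h import *
s=shot('wrist')
q=r.sense();print(q['tool_pos'],q['tcp_rot'])
for o in boards(s,q['tool_pos'][2]+10,300): print(*o)
for o in boards(s,24,300): print(*o)
E
```

```text
[560.4558451   35.73115194  95.88868502] [-1.79991510e+02 -2.23311294e-04  9.29931417e+01]
[560.3  35.9  65.7  47.4   3. ] [325. 321.]
[558.4  72.3  41.2  20.1   3. ] [325. 244.]
[562.9 -15.4 105.8  76.5   3. ] [325. 321.]
[559.7  43.1  66.4  32.3   3. ] [325. 244.]
```

Request:
step_arm(delta_pos=[[-0.003, -0.003, -0.2], [0, 0, -0.1], [0, 0, -0.05], [0, 0, -0.027], [0, 0, 0]], spin=[0.006, 0, 0, 0, 0])

```text
time: 39.33
tool_pos: [560.6, 35.1, 22.4]
tcp_rot: [180.0, 0.0, 94.2]
ft_force: [-5.8, 0.1, 8.8]
finger_gap: 64.4
grip_force: 35.3
```

Request:
step_arm(delta_pos=[[0, 0, 0], [0, 0, 0], [0, 0, 0], [0, 0, 0.1], [0, 0, 0.2], [0, 0, 0.2], [0, 0, 0]], spin=[0, 0, 0, 0, 0, 0, 0], gripper=1)

```text
time: 40.2
tool_pos: [563.5, 35.0, 126.6]
tcp_rot: [179.5, 0.1, 94.2]
ft_force: [0.8, -0.1, 0.3]
finger_gap: 85.2
grip_force: 0.0
```

```bash
python3 - <<'E'
from h import *
s=shot('wrist','w9.png')
q=r.sense();print(q['tool_pos'],q['tcp_rot'])
for o in boards(s,32,300): print(*o)
E
```

```text
[562.00096698  35.07025907 124.02346486] [1.79679440e+02 3.34659208e-02 9.42371947e+01]
[322.5 -95.1 124.2  15.4  89.9] [ 10. 372.]
[560.7  35.2  66.1  47.6   4.1] [319. 242.]
```

View pics/w9.png

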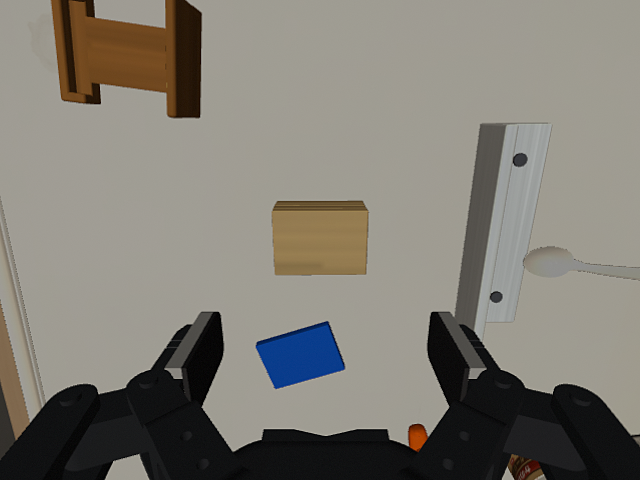

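The view shows all four boards neatly stacked at (273–368, 202–275). I'll turn the gripper and take the pile across its width.

Request:
step_arm(delta_pos=[[0, 0, 0], [0, 0, 0], [0, 0, 0], [0, 0, 0], [0, 0, 0], [0, 0, 0], [0, 0, 0], [0, 0, 0]], spin=[-0.0556, -0.0556, -0.0556, -0.0556, -0.0556, -0.0556, -0.0556, -0.0556], gripper=0.6)

```text
time: 41.25
tool_pos: [559.0, 35.1, 119.4]
tcp_rot: [-180.0, 0.1, 13.8]
ft_force: [0.6, 0.0, 0.2]
finger_gap: 68.2
grip_force: 0.0
```

Request:
step_arm(delta_pos=[[0, 0, -0.2], [0, 0, -0.2], [0, 0, -0.1], [0, 0, 0]], spin=[-0.0556, 0, 0, 0])

```text
time: 41.75
tool_pos: [558.1, 35.2, 18.5]
tcp_rot: [-180.0, 0.3, 4.2]
ft_force: [-0.2, -0.3, 0.3]
finger_gap: 68.2
grip_force: 0.0
```

Request:
step_arm(delta_pos=[[0.01, 0, 0], [0, 0, -0.06], [0, 0, -0.035], [0, 0, 0], [0, 0, 0]], spin=[0, 0, 0, 0, 0], gripper=0.32)

```text
time: 42.38
tool_pos: [562.0, 35.1, 1.5]
tcp_rot: [-180.0, -0.0, 4.2]
ft_force: [0.3, 0.6, 0.4]
finger_gap: 56.3
grip_force: 0.0
```

Request:
step_arm(delta_pos=[[0, 0, 0], [0, 0, 0], [0, 0, 0], [0, 0, 0]], spin=[0, 0, 0, 0], gripper=-0.2, squeeze=50)

```text
time: 42.88
tool_pos: [562.4, 35.1, 2.0]
tcp_rot: [180.0, -0.0, 4.2]
ft_force: [-0.4, -0.1, 4.0]
finger_gap: 47.6
grip_force: 52.4
```

Request:
step_arm(delta_pos=[[0.03, 0.002, 0], [0.1, 0.007, 0], [0.1, 0.007, 0], [0.1, 0.007, 0], [0.03, 0.002, 0], [0, 0, 0], [0, 0, 0]], spin=[0, 0, 0, 0, 0, 0, 0])

```text
time: 43.75
tool_pos: [632.8, 40.1, 0.7]
tcp_rot: [-180.0, 0.1, 4.2]
ft_force: [0.3, 0.1, -1.1]
finger_gap: 47.3
grip_force: 51.7
```

```bash
python3 - <<'E'
from h import *
s=shot('wrist','w10.png')
q=r.sense();print(q['tool_pos'],q['tcp_rot'],q['ft_force'])
for o in boards(s,32,300): print(*o)
E
```

```text
[632.99728831  40.11670874   0.93094654] [-1.79994003e+02  6.97034824e-02  4.16524882e+00] [ 0.27265774 -0.40701976 -1.61627992]
[629.5  40.4  69.9  47.4   4.4] [324. 351.]
```

View pics/w10.png

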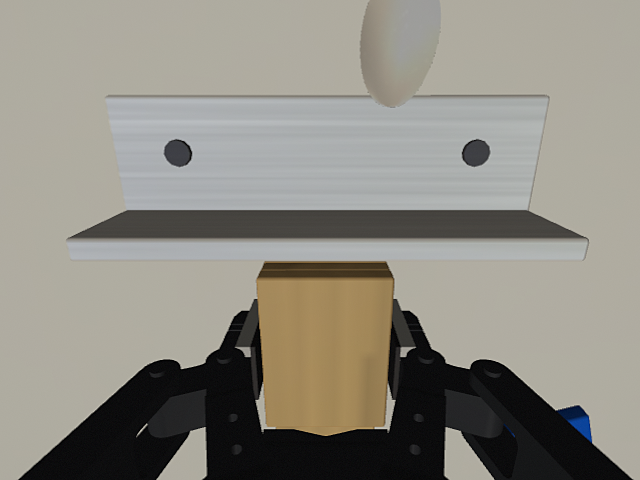

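The pile is gripped at (257–393, 262–430), just short of the fence. I'll slide it closer, release it, and push from behind.

Request:
step_arm(delta_pos=[[0.03, 0.002, 0], [0, 0, 0], [0, 0, 0]], spin=[0, 0, 0])

```text
time: 44.18
tool_pos: [640.0, 40.5, 1.5]
tcp_rot: [-180.0, 0.0, 4.2]
ft_force: [-0.0, 0.6, -0.7]
finger_gap: 47.3
grip_force: 51.7
```

Request:
step_arm(delta_pos=[[0, 0, 0], [0, 0, 0], [0, 0, 0], [0, 0, 0.2], [0, 0, 0.2], [0, 0, 0]], spin=[0, 0, 0, 0, 0, 0], gripper=0.4)

```text
time: 44.92
tool_pos: [643.4, 40.5, 86.6]
tcp_rot: [180.0, -0.5, 4.2]
ft_force: [0.9, -0.3, -0.1]
finger_gap: 59.7
grip_force: 0.0
```

Request:
step_arm(delta_pos=[[-0.19, -0.014, 0], [-0.2, -0.014, 0], [0, 0, 0], [0, 0, 0]], spin=[0, 0, 0, 0], gripper=-0.4)

```text
time: 45.42
tool_pos: [562.3, 34.9, 81.5]
tcp_rot: [180.0, -0.0, 4.2]
ft_force: [1.2, 0.6, 0.1]
finger_gap: 25.9
grip_force: 0.0
```

```bash
python3 - <<'E'
from h import *
s=shot('wrist','w11.png')
q=r.sense();print(q['tool_pos'],q['tcp_rot'],q['ft_force'])
for o in boards(s,32,300): print(*o)
E
```

```text
[562.93800304  34.92876645  81.78172   ] [ 1.79996838e+02 -7.06827674e-02  4.16295084e+00] [ 0.87315657  0.68404808 -0.03129558]
[569.4  36.2  58.1  42.7   4.2] [324. 254.]
[639.1  41.5  63.1  46.    4.6] [324. 125.]
```

View pics/w11.png

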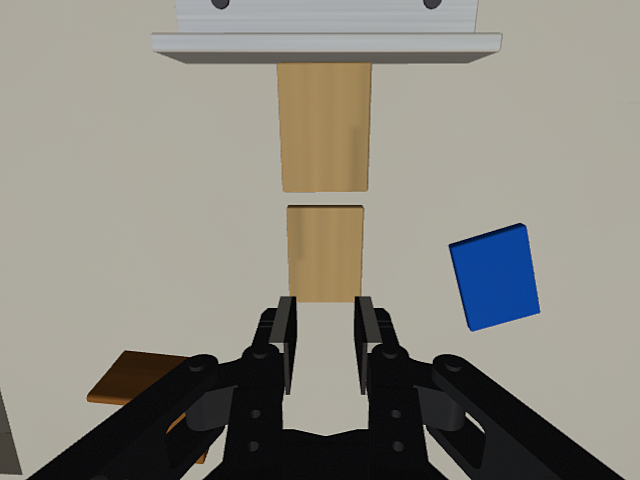

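The bottom board was left behind again, at (287–363, 206–302), so the grip has to go lower. I'll put that board on top of the other three.

```bash
python3 - <<'E'
from h import *
s=shot('wrist')
q=r.sense();print(q['tool_pos'],q['tcp_rot'])
for z in(8,24):
  for o in boards(s,z,300): print(z,*o)
E
```

```text
[563.17789185  34.92096645  81.9039509 ] [ 1.79993849e+02 -7.86863183e-02  4.16583766e+00]
8 [560.1  35.6  64.7  48.    4.2] [324. 254.]
8 [638.2  41.5  70.9  51.8   4.5] [324. 127.]
24 [566.5  36.   60.   44.5   4.2] [324. 254.]
24 [638.8  41.5  65.7  48.    4.5] [324. 127.]
```

Request:
step_arm(delta_pos=[[-0.013, 0.002, 0], [0, 0, 0], [0, 0, -0.2], [0, 0, -0.15], [0, 0, -0.065], [0, 0, 0], [0, 0, 0]], spin=[0, 0, 0, 0, 0, 0, 0], gripper=0.4, squeeze=30)

```text
time: 46.4
tool_pos: [560.6, 35.3, -0.0]
tcp_rot: [180.0, -0.1, 4.2]
ft_force: [0.0, -0.7, 0.2]
finger_gap: 59.8
grip_force: 0.0
```

Request:
step_arm(delta_pos=[[0, 0, 0], [0, 0, 0], [0, 0, 0], [0, 0, 0.1], [0, 0, 0.2], [0, 0, 0.1], [0, 0, 0]], spin=[0, 0, 0, 0, 0, 0, 0], gripper=-0.2)

```text
time: 47.28
tool_pos: [561.3, 35.3, 81.2]
tcp_rot: [180.0, -0.3, 4.2]
ft_force: [0.7, -0.6, -0.6]
finger_gap: 46.8
grip_force: 31.2
```

Request:
step_arm(delta_pos=[[0.15, 0.01, 0], [0.2, 0.015, 0], [0.04, 0.004, 0], [0, 0, 0], [0, 0, 0]], spin=[0, 0, 0, 0, 0])

```text
time: 47.9
tool_pos: [636.0, 41.1, 77.6]
tcp_rot: [-180.0, 0.1, 4.2]
ft_force: [-0.3, -0.6, -1.1]
finger_gap: 46.9
grip_force: 31.2
```

```bash
python3 - <<'E'
from h import *
s=shot('wrist')
q=r.sense();print(q['tool_pos'],q['tcp_rot'])
for z in(q['tool_pos'][2]+8,):
  for o in boards(s,z,300): print(z,*o)
E
```

```text
[636.17553071  41.10472286  77.93853666] [-1.79994836e+02  7.79344839e-02  4.17005548e+00]
85.93853665724131 [635.8  41.7  65.   47.8   4.2] [325. 316.]
85.93853665724131 [678.3  44.5  33.   14.4 -85.8] [325. 227.]
```

Request:
step_arm(delta_pos=[[0.012, 0, -0.15], [0, 0, -0.08], [0, 0, -0.035], [0, 0, 0]], spin=[0, 0, 0, 0])

```text
time: 48.45
tool_pos: [639.6, 41.1, 25.7]
tcp_rot: [-180.0, 0.0, 4.2]
ft_force: [0.5, 0.2, -0.7]
finger_gap: 46.8
grip_force: 31.2
```

Request:
step_arm(delta_pos=[[0, 0, 0], [0, 0, 0], [0, 0, 0.2], [0, 0, 0.1], [-0.2, -0.014, 0], [-0.23, -0.016, 0], [0, 0, 0], [0, 0, 0]], spin=[0, 0, 0, 0, 0, 0, 0, 0], gripper=0.4)

```text
time: 49.45
tool_pos: [554.6, 35.1, 86.3]
tcp_rot: [180.0, -0.1, 4.2]
ft_force: [-0.0, 0.0, -0.2]
finger_gap: 60.0
grip_force: 0.0
```

```bash
python3 - <<'E'
from h import *
s=shot('wrist','w12.png')
q=r.sense();print(q['tool_pos'],q['tcp_rot'])
for o in boards(s,32,300): print(*o)
E
```

```text
[555.24279008  35.0829647   86.5586147 ] [ 1.79986141e+02 -1.48368340e-01  4.16531623e+00]
[639.5  41.7  65.3  47.9   4.2] [325. 109.]
```

View pics/w12.png

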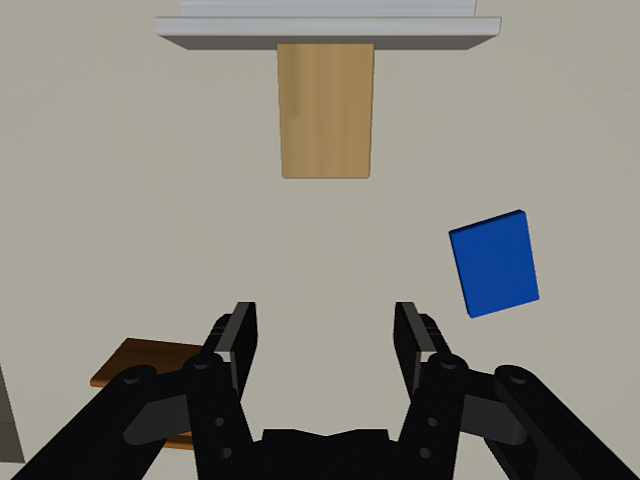

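Request:
step_arm(delta_pos=[[0, 0, -0.2], [0, 0, -0.15], [0, 0, -0.06], [0, 0.004, 0], [0.1, 0.008, 0], [0.05, 0.004, 0], [0, 0, 0], [0, 0, 0]], spin=[0, 0, 0, 0, 0, 0, 0, 0], gripper=-0.4)

```text
time: 50.5
tool_pos: [583.6, 38.3, 3.7]
tcp_rot: [180.0, 0.0, 4.2]
ft_force: [-0.6, -0.3, -0.6]
finger_gap: 25.4
grip_force: 0.0
```

Request:
step_arm(delta_pos=[[0.02, 0.001, 0], [0.01, 0.001, 0], [0.01, 0.001, 0], [0, 0, 0], [0, 0, 0]], spin=[0, 0, 0, 0, 0])

```text
time: 51.12
tool_pos: [591.7, 38.9, 3.4]
tcp_rot: [-180.0, 0.0, 4.2]
ft_force: [-0.1, 0.4, -0.8]
finger_gap: 25.5
grip_force: 0.0
```

Request:
step_arm(delta_pos=[[0.01, 0.001, 0], [0.005, 0, 0], [0, 0, 0], [0, 0, 0]], spin=[0, 0, 0, 0])

```text
time: 51.62
tool_pos: [594.7, 39.1, 3.4]
tcp_rot: [-180.0, 0.0, 4.2]
ft_force: [-0.9, 0.6, -0.2]
finger_gap: 25.3
grip_force: 0.3
```

Request:
step_arm(delta_pos=[[0.005, 0, 0], [0, 0, 0], [0, 0, 0]], spin=[0, 0, 0])

```text
time: 52.0
tool_pos: [595.7, 39.1, 3.4]
tcp_rot: [180.0, 0.0, 4.2]
ft_force: [-1.6, 0.1, -0.6]
finger_gap: 25.7
grip_force: 0.5
```

Request:
step_arm(delta_pos=[[0.005, 0, 0], [0.005, 0, 0], [0, 0, 0], [0, 0, 0]], spin=[0, 0, 0, 0])

```text
time: 52.5
tool_pos: [596.8, 39.2, 3.3]
tcp_rot: [-180.0, 0.1, 4.2]
ft_force: [-7.0, -0.8, 4.6]
finger_gap: 25.8
grip_force: 3.3
```

Request:
step_arm(delta_pos=[[0.005, 0, 0], [0.005, 0, 0], [0, 0, 0], [0, 0, 0]], spin=[0, 0, 0, 0])

```text
time: 53.0
tool_pos: [596.9, 39.2, 3.0]
tcp_rot: [-180.0, 0.4, 4.2]
ft_force: [-15.2, 0.4, 11.3]
finger_gap: 25.3
grip_force: 8.0
```

Request:
step_arm(delta_pos=[[0.005, 0, 0], [0, 0, 0], [0, 0, 0], [0, 0, 0]], spin=[0, 0, 0, 0])

```text
time: 53.5
tool_pos: [596.8, 39.2, 2.9]
tcp_rot: [-180.0, 0.5, 4.2]
ft_force: [-20.7, -0.5, 16.2]
finger_gap: 25.6
grip_force: 10.7
```

Flush again, with the tool blocked at 597 as expected. Now I'll regrip from above, lower this time.

Request:
step_arm(delta_pos=[[-0.1, -0.007, 0], [0, 0, 0.2], [0, 0, 0.2], [0.15, 0.012, 0], [0.15, 0.012, 0], [0, 0, 0], [0, 0, 0]], spin=[0, 0, 0, 0, 0, 0, 0])

```text
time: 54.38
tool_pos: [640.2, 42.5, 83.0]
tcp_rot: [-180.0, 0.0, 4.2]
ft_force: [0.2, -0.1, 0.2]
finger_gap: 25.4
grip_force: 0.0
```

Request:
step_arm(delta_pos=[[0, 0, 0], [0, 0, 0], [0, 0, 0]], spin=[0, 0, 0], gripper=0.35)

```text
time: 54.75
tool_pos: [640.6, 42.5, 83.6]
tcp_rot: [-180.0, -0.0, 4.2]
ft_force: [-0.5, -0.2, 1.3]
finger_gap: 57.4
grip_force: 0.0
```

```bash
python3 - <<'E'
from h import *
s=shot('wrist')
q=r.sense();print(q['tool_pos'],q['tcp_rot'])
for o in boards(s,32,300): print(*o)
E
```

```text
[640.63669043  42.50766109  83.62831926] [-1.79999149e+02 -9.17466416e-03  4.16588700e+00]
[639.7  41.8  63.8  48.    4.2] [327. 265.]
```

Request:
step_arm(delta_pos=[[0, -0.0035, -0.2], [0, 0, -0.15], [0, 0, -0.06], [0, 0, -0.025], [0, 0, 0], [0, 0, 0]], spin=[0, 0, 0, 0, 0, 0], squeeze=40)

```text
time: 55.55
tool_pos: [642.0, 41.8, -1.9]
tcp_rot: [180.0, -0.1, 4.2]
ft_force: [-0.5, 0.6, -0.3]
finger_gap: 57.6
grip_force: 0.0
```

Request:
step_arm(delta_pos=[[0, 0, 0], [0, 0, 0], [0, 0, 0], [0, 0, 0]], spin=[0, 0, 0, 0], gripper=-0.2)

```text
time: 56.05
tool_pos: [641.8, 41.7, -2.1]
tcp_rot: [180.0, -0.1, 4.2]
ft_force: [-2.2, -0.3, 6.9]
finger_gap: 47.4
grip_force: 42.5
```

Request:
step_arm(delta_pos=[[-0.01, 0, 0.02], [-0.04, -0.003, 0], [-0.1, -0.007, 0], [-0.15, -0.01, 0], [-0.05, -0.004, 0], [0, 0, 0], [0, 0, 0]], spin=[0, 0, 0, 0, 0, 0, 0])

```text
time: 56.92
tool_pos: [571.9, 37.0, 1.0]
tcp_rot: [180.0, -0.1, 4.2]
ft_force: [0.2, 0.2, -2.2]
finger_gap: 47.7
grip_force: 41.6
```

```bash
python3 - <<'E'
from h import *
s=shot('wrist','w13.png')
q=r.sense();print(q['tool_pos'],q['tcp_rot'])
for z in(8,32):
  for o in boards(s,z,300): print(z,*o)
E
```

```text
[571.87697226  37.02455333   0.92630458] [ 1.79993932e+02 -7.43349103e-02  4.16723988e+00]
8 [549.5  35.9  81.5  59.7   4.2] [325. 353.]
8 [639.4  42.4  66.1  47.9   4.1] [325. 153.]
32 [568.   37.3  67.2  49.3   4.2] [325. 353.]
32 [642.2  42.6  54.5  39.5   4.1] [325. 153.]
```

The bottom board stays behind again even with the tips on the table: the finger tips don't hold the lowest 8 mm of a full pile. A blue piece is the same size and lies flat, so I can use it as an 8 mm base where it lies, which puts the pads on all the boards. I'll find its pose.

```bash
cat >> h.py <<'E'
def blue(s,z=8,amin=60):
    hsv=cv2.cvtColor(np.asarray(s['pixels']),cv2.COLOR_BGR2HSV);m=cv2.inRange(hsv,(110,150,60),(130,255,255))
    out=[]
    for c in cv2.findContours(m,cv2.RETR_EXTERNAL,cv2.CHAIN_APPROX_NONE)[0]:
        if cv2.contourArea(c)<amin: continue
        (x,y),(a,b),t=cv2.minAreaRect(px2w(s,c.reshape(-1,2),z)[:,:2].astype(np.float32))
        if a<b: t+=90;a,b=b,a
        out.append((np.round([x,y,a,b,(t+90)%180-90],1),c.reshape(-1,2).mean(0).round()))
    return out
E
python3 - <<'E'
from h import *
for n in('top','wrist'):
    for o in blue(shot(n)): print(n,*o)
print(r.sense()['time'])
E
```

```text
57.075
```

```bash
sed -i 's/(110,150,60),(130,255,255)/(100,120,40),(135,255,255)/' h.py; python3 - <<'E'
from h import *
im=cv2.imread('pics/top0.png');print(im[259,260],cv2.cvtColor(im,cv2.COLOR_BGR2HSV)[259,260])
for n in('top','wrist'):
    s=shot(n,'b_%s.png'%n)
    for o in blue(s): print(n,*o)
im=np.asarray(s['pixels']);print(im.shape)
E
```

```text
[114  56  16] [108 219 114]
top [ 3.730e+02 -5.919e+02  6.370e+01  4.730e+01  2.000e-01] [481. 336.]
top [ 399.5 -478.2   64.3   45.8  -57. ] [431. 324.]
top [552.3 -79.5  64.4  45.7  22.6] [260. 259.]
top [ 851.2 -641.9   78.    30.6   75.2] [492. 140.]
top [ 941.2 -699.5   44.3   34.4   78. ] [513. 106.]
top [ 980.6 -695.8  102.9   49.8  -73.4] [509.  92.]
wrist [553.2 -77.6  70.9  49.7  22.8] [580. 358.]
(480, 640, 3)
```

Request:
step_arm(delta_pos=[[0, 0, 0.1], [0, 0, 0.15], [-0.03, -0.18, 0], [-0.03, -0.18, 0], [-0.038, -0.22, 0], [0, 0, 0], [0, 0, 0]], spin=[0, 0, 0.05, 0.052, 0, 0, 0])

```text
time: 58.05
tool_pos: [551.8, -78.9, 51.6]
tcp_rot: [180.0, -0.1, 22.5]
ft_force: [1.0, -0.1, -1.4]
finger_gap: 47.8
grip_force: 41.7
```

```bash
python3 - <<'E'
from h import *
s=shot('wrist')
q=r.sense();z=q['tool_pos'][2];print(q['tool_pos'],q['tcp_rot'])
for o in boards(s,z+34,300): print(*o)
for o in blue(s,8,200): print(*o)
E
```

```text
[551.68468223 -78.44160321  51.34713091] [ 1.79986687e+02 -5.57405145e-02  2.25293407e+01]
[550.1 -79.   65.6  48.1  22.5] [325. 354.]
[629.5   5.7  27.9  27.4 -86. ] [151.  44.]
[572.2 -70.4  47.6  23.6 -67.5] [326. 236.]
```

Request:
step_arm(delta_pos=[[0.008, 0, -0.15], [0, 0, -0.08], [0, 0, -0.03], [0, 0, 0], [0, 0, 0]], spin=[0, 0, 0, 0, 0])

```text
time: 58.72
tool_pos: [553.5, -78.5, -1.0]
tcp_rot: [180.0, -0.1, 22.6]
ft_force: [0.4, -0.2, -1.1]
finger_gap: 47.5
grip_force: 47.9
```

Request:
step_arm(delta_pos=[[0, 0, -0.005], [0, 0, 0], [0, 0, 0]], spin=[0, 0, 0])

```text
time: 59.1
tool_pos: [553.0, -78.5, -2.1]
tcp_rot: [-180.0, -0.0, 22.5]
ft_force: [-1.5, 2.0, 7.0]
finger_gap: 47.4
grip_force: 48.8
```

Request:
step_arm(delta_pos=[[0, 0, 0.005], [0, 0, 0], [0, 0, 0], [0, 0, 0.2], [0, 0, 0.25], [0, 0, 0]], spin=[0, 0, 0, 0, 0, 0], gripper=0.35)

```text
time: 59.85
tool_pos: [556.4, -79.9, 93.7]
tcp_rot: [179.7, -0.4, 22.5]
ft_force: [0.7, -0.7, 0.1]
finger_gap: 57.8
grip_force: 0.0
```

```bash
python3 - <<'E'
from h import *
s=shot('wrist')
q=r.sense();print(q['tool_pos'],q['tcp_rot'])
for o in boards(s,32,300): print(*o)
for o in boards(s,8,300): print(*o)
E
```

```text
[554.74510012 -79.47307297  91.07480062] [179.82832663  -0.23461203  22.52533232]
[551.6 -78.4  65.5  48.   22.1] [320. 264.]
[637.4  33.5  56.5  42.5   4.1] [183.  49.]
[542.2 -82.1  73.2  53.6  22.1] [320. 264.]
[637.9  42.9  63.1  47.4   4.1] [183.  49.]
```

Request:
step_arm(delta_pos=[[0.07, 0.1, 0], [0.12, 0.17, 0], [0.12, 0.17, 0], [0.12, 0.16, 0], [0, 0, 0], [0, 0, 0]], spin=[0, -0.05, -0.052, 0, 0, 0])

```text
time: 60.65
tool_pos: [637.5, 40.9, 86.7]
tcp_rot: [180.0, 0.2, 4.2]
ft_force: [-0.1, 0.3, 1.0]
finger_gap: 57.8
grip_force: 0.0
```

```bash
python3 - <<'E'
from h import *
s=shot('wrist')
q=r.sense();print(q['tool_pos'],q['tcp_rot'])
for o in boards(s,8,300): print(*o)
E
```

```text
[637.56255659  40.41306686  87.07079974] [1.79991433e+02 1.42840343e-01 4.15643503e+00]
[559.9 -88.4  43.5  19.1 -75.3] [495. 360.]
[636.2  42.3  58.6  48.    4.1] [323. 250.]
```

Request:
step_arm(delta_pos=[[0.01, 0.01, -0.2], [0, 0, -0.15], [0, 0, -0.087], [0, 0, 0], [0, 0, 0]], spin=[0, 0, 0, 0, 0], squeeze=30)

```text
time: 61.32
tool_pos: [641.8, 42.7, 2.6]
tcp_rot: [180.0, -0.1, 4.1]
ft_force: [1.1, -0.0, 0.1]
finger_gap: 57.6
grip_force: 0.0
```

Request:
step_arm(delta_pos=[[0, 0, 0], [0, 0, 0], [0, 0, 0], [0, 0, 0.1], [0, 0, 0.2], [0, 0, 0.15], [0, 0, 0]], spin=[0, 0, 0, 0, 0, 0, 0], gripper=-0.2)

```text
time: 62.2
tool_pos: [643.8, 43.1, 96.5]
tcp_rot: [180.0, -0.5, 4.2]
ft_force: [0.5, -0.0, -1.0]
finger_gap: 46.5
grip_force: 30.9
```

Request:
step_arm(delta_pos=[[-0.08, -0.1, 0], [-0.12, -0.17, 0], [-0.12, -0.17, 0], [-0.12, -0.165, 0], [0, 0, 0], [0, 0, 0]], spin=[0, 0.05, 0.05, 0, 0, 0])

```text
time: 62.95
tool_pos: [552.8, -77.7, 91.0]
tcp_rot: [-180.0, -0.0, 22.1]
ft_force: [1.1, -0.2, -0.5]
finger_gap: 46.5
grip_force: 30.9
```

```bash
python3 - <<'E'
from h import *
s=shot('wrist')
q=r.sense();z=q['tool_pos'][2];print(q['tool_pos'],q['tcp_rot'])
for zz in (z+8,32):
  for o in boards(s,zz,300): print(*o)
E
```

```text
[553.07522656 -77.35117584  91.01725596] [-1.79982236e+02 -1.31612038e-02  2.21760168e+01]
[551.8 -77.5  63.8  46.8  22.2] [325. 318.]
[591.1 -62.2  32.1  14.5 -67.8] [326. 230.]
[513.  -93.2  95.3  69.9  22.2] [325. 318.]
[571.6 -70.3  48.   21.6 -67.8] [326. 230.]
```

Request:
step_arm(delta_pos=[[-0.002, -0.005, -0.15], [0, 0, -0.08], [0, 0, -0.045], [0, 0, 0], [0, 0, 0]], spin=[0, 0, 0, 0, 0])

```text
time: 63.62
tool_pos: [552.9, -78.8, 36.4]
tcp_rot: [180.0, -0.0, 22.2]
ft_force: [-0.0, -0.8, -0.8]
finger_gap: 45.9
grip_force: 33.4
```

Request:
step_arm(delta_pos=[[0, 0, 0], [0, 0, 0], [0, 0, 0], [0, 0, 0.2], [0, 0, 0.1], [0, 0, 0], [0, 0, 0]], spin=[0, 0, 0, 0, 0, 0, 0], gripper=0.35)

```text
time: 64.5
tool_pos: [551.8, -78.8, 95.0]
tcp_rot: [-180.0, 0.1, 22.2]
ft_force: [-0.6, 0.4, -1.0]
finger_gap: 57.5
grip_force: 0.0
```

```bash
python3 - <<'E'
from h import *
s=shot('wrist')
q=r.sense();z=q['tool_pos'][2];print(q['tool_pos'],q['tcp_rot'])
for o in boards(s,40,300): print(*o)
for o in boards(shot('top'),40): 
    if o[0][0]>350 and -420<o[0][1]<100: print(*o)
E
```

```text
[551.41457729 -78.75303758  94.55765524] [-1.79926230e+02  9.96508337e-02  2.21644565e+01]
[549.9 -79.5  65.6  48.   22.1] [325. 265.]
[377.1 -10.4  75.7  11.3 -10.3] [226. 333.]
[401.5   3.8  72.5  29.4  14.4] [219. 320.]
[ 5.416e+02 -9.690e+01  3.980e+01  2.760e+01  2.000e-01] [266. 261.]
[658.3   0.8 128.1  81.7  77.1] [226. 212.]
[1173.2 -363.7  109.3   78.3  -89.8] [379.  12.]
```

Request:
step_arm(delta_pos=[[-0.002, 0, -0.2], [0, 0, -0.15], [0, 0, -0.09], [0, 0, -0.04], [0, 0, 0], [0, 0, 0]], spin=[0, 0, 0, 0, 0, 0], squeeze=45)

```text
time: 65.35
tool_pos: [553.0, -79.2, 1.3]
tcp_rot: [179.9, -0.1, 22.2]
ft_force: [0.5, 0.7, 0.0]
finger_gap: 57.5
grip_force: 0.0
```

Request:
step_arm(delta_pos=[[0, 0, 0], [0, 0, 0], [0, 0, 0], [0, 0, 0], [0, 0, 0.1], [0, 0, 0.2], [0, 0, 0.2], [0, 0, 0]], spin=[0, 0, 0, 0, 0, 0, 0, 0], gripper=-0.2)

```text
time: 66.35
tool_pos: [555.1, -79.7, 105.6]
tcp_rot: [179.7, -0.4, 22.2]
ft_force: [0.8, 0.1, -1.8]
finger_gap: 47.5
grip_force: 47.1
```

Request:
step_arm(delta_pos=[[-0.1, 0.2, 0], [-0.1, 0.2, 0], [0, 0, 0], [0, 0, 0]], spin=[-0.05, -0.05, -0.04, 0])

```text
time: 66.85
tool_pos: [511.2, 1.5, 99.6]
tcp_rot: [180.0, 0.1, -2.9]
ft_force: [0.7, 0.3, -1.6]
finger_gap: 47.3
grip_force: 47.4
```

```bash
python3 - <<'E'
from h import *
s=shot('wrist')
q=r.sense();z=q['tool_pos'][2];print(q['tool_pos'],q['tcp_rot'])
for o in boards(s,z+42,200): print(*o)
st=shot('top')
for o in boards(st,16): 
    if o[0][0]>350 and -420<o[0][1]<100: print(*o)
print(blue(st)[2:3],blue(s))
E
```

```text
[511.49210365   1.08682375  99.70593546] [ 1.79996919e+02  5.03040864e-02 -2.85746104e+00]
[513.7   1.9  58.   46.3  -3. ] [325. 360.]
[ 5.47e+02 -2.00e-01  4.23e+01  2.00e+00  8.71e+01] [326. 280.]
[1188.3 -366.   111.2   79.7  -89.8] [379.  12.]
[(array([551.1, -79. ,  64.5,  45.8,  22.4]), array([260., 259.]))] [(array([550.4, -78.2,  66.2,  48. ,  22.1]), array([445., 179.]))]
```

```bash
python3 - <<'E'
from h import *
s=shot('wrist');g=cv2.cvtColor(s['pixels'],cv2.COLOR_BGR2GRAY)
print(g[255:330,325].tolist());print(g[255:330,300].tolist())
z=r.sense()['tool_pos'][2]
p=np.array([511.5,1.1,0]);d=np.array([np.cos(-.05),np.sin(-.05),0])
for h in range(0,48,8): print(h,w2px(s,[p+33*d+[0,0,z-0+h]]).round())
E
```

```text
[51, 53, 53, 55, 79, 105, 82, 48, 52, 54, 54, 54, 65, 97, 98, 46, 52, 53, 53, 53, 54, 65, 92, 113, 124, 138, 140, 141, 139, 63, 47, 52, 52, 55, 54, 54, 55, 78, 101, 117, 128, 141, 142, 139, 140, 139, 141, 140, 140, 141, 140, 140, 141, 140, 139, 140, 140, 140, 140, 140, 140, 140, 139, 140, 140, 140, 139, 140, 139, 140, 140, 140, 139, 140, 140]
[48, 54, 54, 56, 79, 107, 84, 50, 54, 56, 55, 54, 65, 94, 80, 46, 53, 54, 55, 55, 55, 69, 96, 115, 129, 142, 142, 146, 143, 40, 52, 55, 55, 56, 56, 54, 55, 80, 103, 116, 129, 141, 141, 139, 140, 140, 140, 139, 139, 139, 140, 140, 140, 140, 139, 140, 140, 139, 139, 141, 138, 139, 140, 139, 139, 140, 140, 138, 139, 139, 139, 140, 139, 139, 139]
0 [[326. 244.]]
8 [[326. 251.]]
16 [[326. 258.]]
24 [[326. 266.]]
32 [[326. 276.]]
40 [[326. 286.]]
```

All four boards are in the gripper: the row profile shows four end faces, and the blue piece is still in place. Next I'll turn the camera towards the caddy and refine its pose with a silhouette fit.

Request:
step_arm(delta_pos=[[-0.09, 0, 0.1], [-0.09, 0, 0.1], [-0.09, 0, 0], [-0.08, 0, 0], [0, 0, 0], [0, 0, 0], [0, 0, 0], [0, 0, 0]], spin=[0.056, 0.056, 0.056, 0.056, 0.056, 0.056, 0.056, 0.056])

```text
time: 68.0
tool_pos: [442.0, 0.5, 140.1]
tcp_rot: [-180.0, 0.0, 78.0]
ft_force: [-0.2, 0.7, -2.1]
finger_gap: 47.3
grip_force: 47.5
```

Request:
step_arm(delta_pos=[[0, 0, 0], [0, 0, 0], [0, 0, 0]], spin=[0.05, 0, 0])

```text
time: 68.38
tool_pos: [442.0, 0.8, 140.0]
tcp_rot: [-180.0, -0.0, 86.4]
ft_force: [0.5, 1.4, -1.0]
finger_gap: 47.6
grip_force: 47.5
```

```bash
cat > cad.py <<'E'
from h import *
from scipy.optimize import minimize
import itertools
B=[((-42,42),(-19,19),(0,10)),((26,42),(-32.5,32.5),(0,10)),((-42,-26),(-32.5,32.5),(0,10)),((36,42),(-32.5,32.5),(0,46)),((-42,-36),(-32.5,32.5),(0,18))]
B+=[((a,a+10),(b,b+6),(0,18)) for a in(26,-36) for b in(26.5,-32.5)]
C=[np.array(list(itertools.product(*b)),float) for b in B]
def sil(s,p,k=4):
    c,n=np.cos(p[2]),np.sin(p[2]);R=np.array([[c,-n,0],[n,c,0],[0,0,1]])
    m=np.zeros((480,640),np.uint8)
    for v in C:
        q=w2px(s,v@R.T+[p[0],p[1],0]).astype(np.float32)
        h=cv2.convexHull(q).reshape(-1,2);cv2.fillConvexPoly(m,np.round(h*16).astype(np.int32),1,cv2.LINE_AA,4)
    return m
def mask(s):
    hsv=cv2.cvtColor(np.asarray(s['pixels']),cv2.COLOR_BGR2HSV)
    return (cv2.inRange(hsv,(5,135,15),(22,255,255))>0).astype(np.uint8)
def fitc(s,p0):
    m=mask(s);box=cv2.dilate(sil(s,p0),np.ones((41,41)));m&=box
    f=lambda x:-(lambda a:(a&m).sum()/max(1,(a|m).sum()))(sil(s,[x[0],x[1],x[2]/30]))
    x=[p0[0],p0[1],p0[2]*30]
    for _ in range(3):
        o=minimize(f,x,method='Nelder-Mead',options=dict(initial_simplex=np.array([x]+[np.add(x,3*np.eye(3)[i]) for i in range(3)]),xatol=.05,fatol=1e-5));x=o.x
    return np.r_[x[:2],np.degrees(x[2]/30)].round(2),o.fun,m.sum()
E
python3 - <<'E'
from cad import *
p0=[429.8,144.5,-.056]
q=r.sense();print(q['tool_pos'],q['tcp_rot'])
for n in('wrist','top'):
    s=shot(n,'c_%s.png'%n);px=w2px(s,[(429.8,144.5,10),(470,144,46),(390,144,10)]).round();print(n,px.tolist(),fitc(s,p0))
E
```

```text
[441.98530871   0.78052642 140.04096247] [-1.79988434e+02 -7.39864189e-04  8.64194292e+01]
wrist [[293.0, 24.0], [359.0, 4.0], [234.0, 29.0]] (array([430.29, 147.49,  -3.12]), np.float64(-0.973643594918675), np.uint64(8201))
top [[162.0, 310.0], [159.0, 291.0], [161.0, 327.0]] (array([432.56, 146.82,  -8.54]), np.float64(-0.49782135076252726), np.uint64(457))
```

Request:
step_arm(delta_pos=[[0, 0.15, 0], [0, 0.15, 0], [0, 0, 0], [0, 0, 0]], spin=[0, 0, 0, 0])

```text
time: 68.97
tool_pos: [441.9, 60.8, 140.0]
tcp_rot: [-180.0, 0.0, 86.6]
ft_force: [0.7, 0.1, -1.7]
finger_gap: 47.8
grip_force: 47.4
```

```bash
python3 - <<'E'
from cad import *
q=r.sense();z=q['tool_pos'][2];print(q['tool_pos'],q['tcp_rot'])
s=shot('wrist','c2.png');print(w2px(s,[(429.8,146,10)]).round(),fitc(s,[430,147,-.054]))
for o in boards(s,z+41,200): print(*o)
p=q['tool_pos'];
E
```

```text
[441.93305692  60.81354153 140.04947522] [-1.79994427e+02  2.10155709e-02  8.66078863e+01]
[[301. 116.]] (array([430.37, 146.25,  -3.14]), np.float64(-0.9402723334021044), np.uint64(9115))
[388.8  23.6  31.   15.3  53.2] [186. 460.]
[442.1  63.8  60.2  46.8  86.5] [324. 358.]
[444.4  97.2  42.7   4.1  -3.4] [326. 279.]
[376.   71.8  66.2  29.5  37.7] [125. 347.]
[444.3 101.2  38.4   1.7  -3.4] [325. 267.]
[444.5 103.8  36.3   1.7  -3.4] [325. 259.]
[375.2 158.6  37.1  35.5  -0.6] [55. 75.]
```

Request:
step_arm(delta_pos=[[-0.03, 0.1, 0], [-0.03, 0.1, 0], [-0.03, 0.1, 0], [0, 0.1, 0], [0, 0.03, 0], [0, 0, 0], [0, 0, 0], [0, 0, 0]], spin=[-0.055, -0.055, -0.055, -0.055, -0.055, -0.055, -0.055, -0.055])

```text
time: 70.03
tool_pos: [424.2, 146.2, 140.1]
tcp_rot: [180.0, 0.0, 7.0]
ft_force: [-0.2, -0.1, -1.4]
finger_gap: 47.2
grip_force: 47.4
```

Request:
step_arm(delta_pos=[[0, 0, -0.15], [0, 0, -0.15], [0, 0, -0.1], [0, 0, 0], [0, 0, 0]], spin=[-0.058, 0, 0, 0, 0])

```text
time: 70.65
tool_pos: [424.7, 146.7, 61.0]
tcp_rot: [-180.0, -0.1, -3.1]
ft_force: [0.8, 0.9, -1.0]
finger_gap: 47.7
grip_force: 47.4
```

```bash
python3 - <<'E'
from cad import *
q=r.sense();z=q['tool_pos'][2];print(q['tool_pos'],q['tcp_rot'])
s=shot('wrist','c3.png')
for o in boards(s,z+41,200): print(*o)
for px in [(x,y) for x in(-42,42) for y in(-32.5,32.5)]: pass
c,n=np.cos(-.054),np.sin(-.054)
W=[(430.4+c*x-n*y,146.3+n*x+c*y,46) for x in(36,42) for y in(-32.5,32.5)];print(w2px(s,W).round(1).tolist())
m=mask(s);b=np.argwhere(m[:330]);print([ (v,np.flatnonzero(m[v])[[0,-1]].tolist(),int(m[v].sum())) for v in range(200,330,6) if m[v].sum()>20])
E
```

```text
[424.70112448 146.72253365  61.02591511] [-1.79988374e+02 -5.87028399e-02 -3.08244998e+00]
[395.3 200.4  16.5  13.2  -6.6] [192. 447.]
[397.5  52.9  21.5  12.6  87.2] [594. 420.]
[426.2 147.2  58.4  46.7  -3. ] [325. 359.]
[459.9 145.   42.8   2.1  87. ] [326. 280.]
[ 4.545e+02  2.180e+02  3.230e+01  1.710e+01 -1.000e-01] [100. 304.]
[[398.0, 214.3], [255.0, 214.1], [398.9, 201.3], [254.2, 201.2]]
[(200, [258, 395], 138), (206, [256, 397], 142), (212, [259, 394], 136), (218, [293, 359], 67), (224, [293, 359], 67), (230, [293, 359], 67), (236, [294, 359], 66), (242, [294, 358], 65), (248, [294, 358], 65), (254, [268, 382], 52), (260, [265, 385], 53), (266, [263, 388], 75), (272, [260, 391], 86), (284, [258, 393], 56), (290, [255, 396], 92)]
```

Image columns line up: the tall wall spans 256–397 and the held pile is centred at about 325. Now I'll lower the pile onto the low wall.

Request:
step_arm(delta_pos=[[0, 0, -0.1], [0, 0, -0.1], [0, 0, -0.03], [0, 0, 0], [0, 0, 0]], spin=[0, 0, 0, 0, 0])

```text
time: 71.32
tool_pos: [424.9, 147.2, 15.2]
tcp_rot: [-180.0, -0.1, -3.0]
ft_force: [-0.0, 0.0, -1.9]
finger_gap: 47.5
grip_force: 47.4
```

Request:
step_arm(delta_pos=[[0, 0, -0.01], [0, 0, 0], [0, 0, 0]], spin=[0, 0, 0])

```text
time: 71.7
tool_pos: [424.0, 147.1, 12.2]
tcp_rot: [-180.0, -0.0, -3.0]
ft_force: [0.5, -0.8, -1.3]
finger_gap: 47.4
grip_force: 47.4
```

Request:
step_arm(delta_pos=[[0, 0, -0.01], [0, 0, 0], [0, 0, 0]], spin=[0, 0, 0])

```text
time: 72.08
tool_pos: [424.6, 147.1, 10.9]
tcp_rot: [-180.0, -0.1, -3.0]
ft_force: [-2.2, -1.2, 6.4]
finger_gap: 47.2
grip_force: 48.4
```

Request:
step_arm(delta_pos=[[0, 0, 0], [0, 0, -0.005], [0, 0, -0.005], [0, 0, 0]], spin=[0, 0, 0, 0], squeeze=20)

```text
time: 72.58
tool_pos: [425.4, 147.1, 9.6]
tcp_rot: [-180.0, -0.1, -3.0]
ft_force: [-2.0, -2.1, 11.8]
finger_gap: 47.5
grip_force: 49.4
```

Request:
step_arm(delta_pos=[[0, 0, -0.005], [0, 0, -0.005], [0, 0, 0], [0, 0, 0]], spin=[0, 0, 0, 0])

```text
time: 73.08
tool_pos: [426.1, 147.1, 8.1]
tcp_rot: [-180.0, -0.2, -3.0]
ft_force: [-0.9, -1.4, 12.6]
finger_gap: 47.1
grip_force: 50.0
```

```bash
python3 - <<'E'
from cad import *
q=r.sense();z=q['tool_pos'][2];print(q['tool_pos'],q['ft_force'],q['wrist_torque'])
s=shot('wrist','c4.png');g=cv2.cvtColor(s['pixels'],cv2.COLOR_BGR2GRAY)
print(g[225:330,325].tolist())
for o in boards(s,50,200): print(*o)
E
```

```text
[426.12679933 147.144493     8.06658187] [-0.85054505 -1.41799607 12.56365989] [-0.41822753  0.52494797  0.02797223]
[34, 35, 34, 34, 35, 35, 33, 34, 34, 37, 32, 30, 34, 31, 33, 33, 35, 43, 53, 64, 70, 75, 79, 83, 86, 86, 86, 86, 85, 86, 85, 85, 85, 78, 48, 94, 78, 46, 50, 48, 52, 82, 104, 44, 49, 51, 50, 50, 74, 99, 113, 129, 140, 138, 135, 85, 42, 50, 50, 51, 50, 57, 82, 104, 118, 133, 139, 138, 137, 138, 138, 138, 138, 137, 139, 138, 137, 139, 138, 137, 138, 137, 137, 137, 137, 137, 137, 137, 137, 136, 136, 138, 137, 137, 137, 138, 138, 136, 136, 137, 136, 136, 137, 137, 137]
[429.1 147.5  59.5  47.4  -3. ] [325. 357.]
[462.8 145.7  41.    1.7  87. ] [325. 277.]
```

Request:
step_arm(delta_pos=[[-0.008, 0, 0], [-0.007, 0, 0], [0, 0, 0], [0, 0, 0]], spin=[0, 0, 0, 0])

```text
time: 73.62
tool_pos: [424.6, 147.5, 8.5]
tcp_rot: [-179.9, -0.4, -3.0]
ft_force: [5.3, 0.7, 7.4]
finger_gap: 47.4
grip_force: 49.4
```

```bash
python3 - <<'E'
from cad import *
q=r.sense();print(q['tool_pos'],q['ft_force'],q['grip_force'])
s=shot('wrist');g=cv2.cvtColor(s['pixels'],cv2.COLOR_BGR2GRAY)
print(g[250:300,325].tolist())
h=3
W=lambda x,z:(430.4+x*.9985,146.3-x*.054,z)
print(w2px(s,[W(36,10),W(36,18),W(36,46)]).round(1).tolist())
for th in (0,.06,.12):
  for c in(-6,):
    # pivot wall inner edge (-36,18): underside line through it
    R=[]
    for k in range(4):
        zt=8*(k+1);L=c+33+36
        R.append(W(-36+L*np.cos(th)+zt*np.sin(th),18-L*np.sin(th)+zt*np.cos(th)))
    print(th,w2px(s,R)[:,1].round(1))
E
```

```text
[424.58812017 147.50284551   8.49500849] [5.28139771 0.74337616 7.42922002] 49.35623640194535
[86, 85, 82, 87, 91, 67, 46, 49, 51, 64, 97, 79, 45, 50, 50, 51, 81, 103, 43, 49, 49, 50, 50, 71, 96, 113, 129, 139, 139, 137, 85, 42, 49, 51, 52, 51, 53, 81, 102, 115, 131, 141, 139, 138, 139, 138, 138, 138, 139, 139]
[[328.5, 224.0], [328.7, 229.6], [329.4, 255.3]]
0 [258.6 266.8 276.1 286.6]
0.06 [254.1 260.6 268.  276.3]
0.12 [250.4 255.3 260.8 267.1]
```

The pile is level on the low wall, with its leading end unsupported over the caddy floor. Opening the fingers should let that end tip down inside the tall wall.

Request:
step_arm(delta_pos=[[0, 0, 0], [0, 0, 0], [0, 0, 0], [0, 0, 0]], spin=[0, 0, 0, 0], gripper=0.25)

```text
time: 74.18
tool_pos: [420.6, 147.0, 5.8]
tcp_rot: [180.0, 0.0, -3.0]
ft_force: [0.3, -0.2, 0.4]
finger_gap: 53.3
grip_force: 0.0
```

```bash
python3 - <<'E'
from cad import *
q=r.sense();print(q['tool_pos'],q['ft_force'],q['grip_force'],q['finger_gap'])
s=shot('wrist','c5.png');g=cv2.cvtColor(s['pixels'],cv2.COLOR_BGR2GRAY)
print(g[235:310,325].tolist())
W=lambda x,z:(430.4+x*.9985,146.3-x*.054,z)
for th in (0,.06,.12,.13):
    R=[]
    for k in range(4):
        zt=8*(k+1);L=-6+33+36
        R.append(W(-36+L*np.cos(th)+zt*np.sin(th),18-L*np.sin(th)+zt*np.cos(th)))
    print(th,w2px(s,R)[:,1].round(1))
E
```

```text
[420.64602072 146.97573575   5.80818762] [ 0.32621455 -0.20945719  0.41372766] 0.0 53.26990822403287
[86, 86, 87, 86, 87, 87, 86, 86, 85, 84, 92, 94, 92, 43, 48, 53, 73, 87, 46, 48, 51, 70, 96, 79, 44, 49, 51, 57, 87, 107, 124, 141, 139, 140, 139, 87, 42, 49, 49, 51, 61, 88, 106, 123, 138, 140, 139, 139, 139, 138, 139, 139, 139, 140, 139, 139, 139, 140, 139, 138, 138, 139, 139, 138, 138, 139, 139, 138, 139, 138, 138, 138, 139, 138, 138]
0 [251.9 260.1 269.5 280.1]
0.06 [247.4 253.9 261.2 269.5]
0.12 [243.7 248.5 253.9 260.1]
0.13 [243.1 247.7 252.8 258.6]
```

```bash
python3 - <<'E'
from cad import *
from scipy.optimize import least_squares
s=shot('wrist');g=cv2.cvtColor(s['pixels'],cv2.COLOR_BGR2GRAY).astype(float)
q=g[240:300,305:346].mean(1);print(q.round().tolist())
W=lambda x,z:(430.4+x*.9985,146.3-x*.054,z)
def rows(p):
    th,c=p;R=[]
    for k in range(3):
        zt=8*(k+1);L=c+69;R.append(W(-36+L*np.cos(th)+zt*np.sin(th),18-L*np.sin(th)+zt*np.cos(th)))
    # also bottom edge of board1
    R.append(W(-36+L*np.cos(th),18-L*np.sin(th)))
    return w2px(s,R)[:,1]
o=least_squares(lambda p:rows(p)-[251.3,256.5,262.8,247.5],[.1,-7],x_scale=[.05,2]);print(o.x,o.fun)
hsv=cv2.cvtColor(s['pixels'],cv2.COLOR_BGR2HSV)
m=cv2.inRange(hsv,(10,50,110),(25,140,255))[283:300];print([np.flatnonzero(v)[[0,-1]].tolist() for v in m[::5]])
E
```

```text
[87.0, 87.0, 86.0, 85.0, 85.0, 82.0, 74.0, 92.0, 44.0, 50.0, 52.0, 69.0, 85.0, 46.0, 50.0, 51.0, 64.0, 94.0, 77.0, 46.0, 50.0, 50.0, 55.0, 84.0, 106.0, 123.0, 140.0, 140.0, 142.0, 140.0, 87.0, 42.0, 50.0, 51.0, 51.0, 59.0, 85.0, 106.0, 121.0, 136.0, 141.0, 140.0, 139.0, 140.0, 139.0, 140.0, 139.0, 140.0, 139.0, 140.0, 140.0, 140.0, 139.0, 139.0, 139.0, 139.0, 139.0, 139.0, 139.0, 139.0]
[ 0.12718466 -9.29733316] [ 0.38260115  0.27811204 -0.28660619 -0.37455148]
[[250, 396], [252, 394], [251, 395], [251, 394]]
```

The pile now lies tilted by 0.127 rad with its low end inside the tall wall. Next I'll raise the gripper, go behind the low wall, and push the pile slowly in.

Request:
step_arm(delta_pos=[[0, 0, 0.1], [0, 0, 0.2], [0, 0, 0.1], [-0.14, 0.007, 0], [-0.14, 0.008, 0], [0, 0, 0], [0, 0, 0]], spin=[0, 0, 0, 0, 0, 0, 0])

```text
time: 75.15
tool_pos: [365.6, 150.1, 86.4]
tcp_rot: [-180.0, -0.1, -3.0]
ft_force: [-0.6, 0.2, 0.1]
finger_gap: 53.3
grip_force: 0.0
```

Request:
step_arm(delta_pos=[[0, 0, 0], [0, 0, 0], [0, 0, -0.15], [0, 0, -0.15], [0, 0, 0], [0, 0, 0]], spin=[0, 0, 0, 0, 0, 0], gripper=-0.5)

```text
time: 75.9
tool_pos: [365.5, 150.1, 27.0]
tcp_rot: [-180.0, -0.0, -3.0]
ft_force: [0.2, -0.3, -0.6]
finger_gap: 21.5
grip_force: 0.0
```

```bash
python3 - <<'E'
from cad import *
q=r.sense();print(q['tool_pos'],q['tcp_rot'],q['ft_force'],q['finger_gap'])
s=shot('wrist','c6.png')
for o in boards(s,48,300): print(*o)
E
```

```text
[365.54113109 150.12404057  26.95457098] [-1.79992290e+02 -2.20641278e-02 -3.04098686e+00] [ 0.17712177 -0.2960917  -0.58023529] 21.51930920443383
[335.4 240.7  16.7  12.4  90. ] [114. 405.]
[329.  154.3  28.5  25.4  88.5] [322. 410.]
[326.9  40.6  43.2  29.8 -89.8] [597. 399.]
[401.3 244.2  29.    9.8  -0. ] [ 67. 266.]
[422.  148.2  66.2  48.5  -3. ] [323. 189.]
```

Request:
step_arm(delta_pos=[[0, 0, -0.025], [0.025, -0.001, 0], [0.025, -0.001, 0], [0, 0, 0]], spin=[0, 0, 0, 0])

```text
time: 76.45
tool_pos: [375.6, 149.6, 21.4]
tcp_rot: [-180.0, -0.0, -3.0]
ft_force: [0.2, 0.6, 1.1]
finger_gap: 21.1
grip_force: 0.0
```

Request:
step_arm(delta_pos=[[0.005, 0, 0], [0.005, 0, 0], [0.005, 0, 0], [0.005, -0.001, 0], [0, 0, 0]], spin=[0, 0, 0, 0, 0])

```text
time: 77.08
tool_pos: [378.9, 149.4, 21.0]
tcp_rot: [180.0, 0.0, -3.0]
ft_force: [-1.0, -0.2, -0.8]
finger_gap: 21.4
grip_force: 0.1
```

```bash
python3 - <<'E'
from cad import *
q=r.sense();print(q['tool_pos'],q['ft_force'],q['finger_gap'])
s=shot('wrist')
for z in(42,48):
  for o in boards(s,z,300):
    if o[0][0]>405:print(z,*o)
E
```

```text
[378.89593442 149.43206498  21.02605364] [-0.98578087 -0.20468865 -0.81607935] 21.395790499621935
42 [ 4.079e+02  2.459e+02  3.510e+01  6.700e+00 -1.000e-01] [ 65. 283.]
42 [420.5 148.2  70.3  51.2  -3. ] [324. 230.]
42 [456.7 146.2  43.3   0.9  87. ] [324. 136.]
48 [ 4.106e+02  2.410e+02  3.340e+01  6.400e+00 -1.000e-01] [ 65. 283.]
48 [422.6 148.1  66.9  48.7  -3. ] [324. 230.]
48 [457.  146.1  41.2   0.9  87. ] [324. 136.]
```

Contact has begun, so I'll keep pushing slowly.

Request:
step_arm(delta_pos=[[0.005, 0, 0], [0.005, 0, 0], [0.005, -0.001, 0], [0, 0, 0], [0, 0, 0]], spin=[0, 0, 0, 0, 0])

```text
time: 77.75
tool_pos: [382.1, 149.2, 21.1]
tcp_rot: [-180.0, -0.0, -3.0]
ft_force: [-0.5, 0.4, -0.2]
finger_gap: 21.2
grip_force: 0.1
```

Request:
step_arm(delta_pos=[[0.005, 0, 0], [0.005, 0, 0], [0.005, -0.001, 0], [0, 0, 0], [0, 0, 0]], spin=[0, 0, 0, 0, 0])

```text
time: 78.38
tool_pos: [385.2, 149.0, 21.2]
tcp_rot: [-180.0, -0.0, -3.0]
ft_force: [-0.3, -0.5, -0.0]
finger_gap: 20.9
grip_force: 0.0
```

```bash
python3 - <<'E'
from cad import *
q=r.sense();print(q['tool_pos'],q['ft_force'],q['finger_gap'])
s=shot('wrist');g=cv2.cvtColor(s['pixels'],cv2.COLOR_BGR2GRAY).astype(float)
for z in(42,48):
  for o in boards(s,z,300):
    if o[0][0]>405:print(z,*o)
E
```

```text
[385.17104711 149.04547766  21.20338944] [-0.28133159 -0.47244073 -0.0042374 ] 20.875261847068757
42 [411.4 245.7  37.2   6.5   0. ] [ 67. 289.]
42 [429.1 147.6  65.5  47.9  -3. ] [324. 223.]
48 [414.2 240.8  35.4   6.2   0. ] [ 67. 289.]
48 [431.1 147.5  62.3  45.5  -3. ] [324. 223.]
```

The pile dropped level, with its top face now at z=42. I'll retreat and verify.

Request:
step_arm(delta_pos=[[-0.05, 0.002, 0], [-0.05, 0.003, 0], [0, 0, 0.2], [0, 0, 0.2], [0.15, 0, 0.1], [0, 0, 0], [0, 0, 0], [0, 0, 0]], spin=[0, 0, 0, 0, 0, 0, 0, 0])

```text
time: 79.42
tool_pos: [393.3, 149.8, 119.6]
tcp_rot: [180.0, 0.2, -3.0]
ft_force: [-0.5, -0.9, 0.3]
finger_gap: 21.8
grip_force: 0.0
```

```bash
python3 - <<'E'
from cad import *
q=r.sense();print(q['tool_pos'])
s=shot('wrist','f.png')
for o in boards(s,42,300):
    if o[0][0]>405:print(*o)
W=lambda x,y,z:(430.4+x*.9985+y*.054,146.3-x*.054+y*.9985,z)
print(w2px(s,[W(31.7,1.2,z) for z in(10,18,26,34,42)]+[W(-34.3,1.2,42),W(36,0,46),W(-42,0,18)]).round(1).tolist())
g=cv2.cvtColor(s['pixels'],cv2.COLOR_BGR2GRAY);u=int(w2px(s,[W(0,0,42)])[0,0]);a,b=w2px(s,[W(44,0,46),W(-46,0,10)])[:,1].astype(int);print(u,a,g[a:b,u].tolist())
st=shot('top')
for o in boards(st,42): 
    if o[0][0]>350 and -420<o[0][1]<200: print(*o)
E
```

```text
[393.25558567 149.8173944  119.59863921]
[429.2 147.7  65.1  48.   -3. ] [326. 193.]
[[326.4, 138.9], [326.4, 139.6], [326.5, 140.5], [326.5, 141.3], [326.6, 142.2], [326.3, 246.7], [328.7, 135.1], [327.8, 245.3]]
328 120 [181, 180, 134, 17, 50, 77, 83, 90, 89, 89, 89, 90, 88, 82, 63, 91, 84, 82, 83, 81, 72, 53, 63, 119, 138, 144, 142, 143, 142, 142, 143, 142, 143, 142, 142, 143, 143, 143, 142, 142, 141, 142, 142, 142, 142, 142, 141, 142, 142, 142, 143, 142, 142, 142, 142, 142, 142, 142, 141, 143, 141, 142, 142, 142, 142, 142, 141, 142, 141, 141, 141, 142, 141, 142, 142, 141, 142, 141, 141, 142, 142, 142, 141, 141, 141, 141, 141, 141, 141, 141, 141, 143, 141, 142, 141, 142, 141, 141, 141, 141, 141, 140, 141, 142, 141, 141, 141, 142, 141, 141, 142, 141, 141, 142, 142, 141, 142, 140, 141, 141, 141, 140, 141, 141, 141, 140]
[439.6 147.5  46.7  45.5  87.9] [158. 303.]
[1172.  -362.3  106.5   78.2  -89.8] [379.  12.]
```

```bash
python3 -c "
from bench import r
print(r.hand_in())"
```

```text
the job is handed in; nothing more can be done
None
```

Job handed in, no verdict returned: by camera, all four boards lie level in one pile fully down in the caddy, after both fence squarings and a 0.127 rad tilted entry, but the fingers could not lift the full pile off the table, so I re-stacked it on a blue board (left in place) and lifted it whole from there.

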